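# Free two sample cups jammed at the mouth of a feed lane

### The job

Two screw-lid sample cups have jammed side by side at the mouth of the feed lane on the sorting tray, and the white-lidded one is due first. Nudge the red-lidded cup about one cup's width straight back into the pen, then slide the white cup through the mouth and down the lane until it meets the orange stop, and then bring the red cup into the lane right up behind it so that the two lids touch. Keep both cups upright and down on the tray (at most a few millimetres off its floor, never lifted over anything), and leave the other things on the bench where they are.

Things in the scene. Friction and masses are not known exactly. Their poses are not given: they have to be found in the camera images.
- tray: Fixed tray: base plate 4 mm thick, blue walls to 34 mm above the bench, open above. Origin: underside of the plate, lane mouth, on the centre line; +x along the lane away from the pen, z up. Pen: inside x -150 to -50, y -80 to 80 mm; two 45 degree walls narrow it to the mouth at x = 0; then a straight lane, 60 mm wide inside, x 0 to 156 mm.
- stop: Fixed orange block across the lane, 30 mm high above the tray floor, 108 to 132 mm beyond the mouth; black knob on its back half, no higher. Origin: foot of its contact face, on the tray floor, lane centre line; axes as the tray's. A cup meeting it has its centre about 20 mm before the face: the tapering body touches, the wider lid overhangs.
- cup_red_mid (a point): Centre, 32 mm above the underside, of the red-lidded cup: 64 mm tall, white body tapering to 44 mm across under the lid, lid 51 mm across, from 50 to 64 mm above the underside (54 to 68 mm above the bench); 35 to 70 g. Starts beside the other cup just before the mouth, on either side. z up.
- cup_white_mid (a point): The same point of the cup with the white lid; same shape, size and weight. Both cups are light and grip the tray floor (friction about 0.6): one dragged by its lid with its weight, or more, on the floor tips over easily; raised 1 to 3 mm it moves freely.
- timer: Bystander: white lab timer lying flat, 66 x 66 x 18 mm, origin under its centre.
- tube50_lying: Bystander: lying white sample tube with orange cap, 115 x 36 x 36 mm, origin under its centre.
- beaker_l: Bystander: small glass beaker, 64 mm across, 76 mm tall, origin under its centre.
- petri: Bystander: petri dish, 62 mm across, 14 mm tall, origin under its centre.
- tape: Bystander: yellow roll of tape lying flat, 92 mm across, 18 mm tall, origin under its centre.
Not all that is in view belongs to the job. Of the things that look like the part that bears cup_red_mid, the larger one is meant. Leave any blue look-alike of the part that bears cup_white_mid alone.

How it is judged:
By the outcome, as a careful person would: the job done as asked, in the order asked, and still so for the second after the job is handed in, with the robot touching nothing.
It also fails if it takes over 72 s, if anything falls off the work surface, if the arm or the gripper's body presses on something with over 40 N, if the wrist force passes 120 N, or if a joint passes its speed limit or range.

### The arm

A 7-joint arm with a two-finger parallel gripper is mounted at the origin on a cart in front of the work surface, level with it; the furniture and walls round the work are solid. World frame = base frame: x ahead of the robot, y to its left, z up, the work surface at z = 0. Lengths are in m, angles in rad, forces in N, time in s.
With the tool pointing down it reaches from about 0.425 to 0.925 m from the base axis. Payload 6.8 kg.
Tool frame: the origin (TCP) lies on the front face of the gripper's body, between the roots of the fingers; the fingertips stand 73 mm ahead of it and the grasp point (between the pads) lies 54 mm ahead of it; z points along the fingers, y is the direction in which the jaws open and shut (so a half turn about z gives the same grasp; the last joint's range is limited). The gripper opens to 85 mm and grips with 20 to 120 N. Pads are 22 mm wide; open, the fingers measure 114 mm over their backs; the gripper's body (76 mm by 85 mm) begins 54 mm behind the grasp point. The pads swing forward as they close: fully open they stand 13 mm farther back than shut.
Start: joints at [-1.236, 0.477, 0.022, 1.555, -0.011, 1.109, -0.083], TCP at [0.289, 0.61, 0.304] pointing down, gripper open.
Joint ranges: [-2.96, 2.96], [-0.34, 2.1], [-1.41, 1.46], [0.24, 2.44], [-1.37, 4.51], [0.17, 1.92], [-2.96, 2.96]. Speed limits (rad/s): [2.39, 2.39, 3.14, 3.14, 3.14, 3.14, 3.14].

### API

Orientations are given as a unit quaternion [w, x, y, z].
In Python, from station import get_obs, read_camera, hand_in, spot_in, cut_out, spot_point gives the robot as it stands. The module is installed in compiled form; this text tells all that it offers.
- The arm moves only by the tool move_arm, never from a script. Its arguments are lists of equal length, an entry for each row: "gripper": the opening, from 0 (shut) to 1 (fully open); "xyz": the shift along the tool's x, y, z in cm, a list of three; "twist": the turn about the tool's z in rad. A call has 1 to 5 rows; each row is the pose to reach, as a shift and turn from the pose commanded when the call began, along the tool's axes at that moment; what a row does not reach only later rows make up. A row lasts 1/12 s, in which the tool goes at most 41.7 mm and 7.16 degrees, less where a joint would pass 70% of its speed; a pose out of reach is approached as far as the arm can. A call with a gripper value outside its range is refused whole. The fingers move at their own pace and stop on an object; "squeeze" is the grip in N (left out, the last holds). Time passes only in rows, so rows that repeat a pose let the fingers close. It gives the time, the measured TCP pose, the force and the opening at its end, in the units of the state.
- get_obs(): the state, without advancing time (a new reading comes with each control period).
- read_camera(name): name is "side" or "top" or "wrist"; returns a dict with "pixels" (384x512x3 uint8, red, green, blue), "fx", "fy", "cx", "cy" (pixels), "R" (3x3) and "t" (3): a world point X has camera coordinates R X + t. Camera axes: x right, y down, z forward; pixel columns grow to the right and rows downward; lengths in m; the calibration is good to about 2 mm. The wrist camera is an equidistant fisheye: a pixel r from the principal point sees the ray r / f radians off the axis. A picture is of the moment at which its call begins. There is no depth.
- hand_in(): hands the job in, once; it reports no verdict.
Trained networks look in the newest picture that a camera, given by its name, has taken for a name from the list of things; names that differ only in an ending like _2 or _b are one class to them, and where a whole thing is asked for, a point or a joint stands for the part that bears it (a point fixed in the world has none). Each returns a list of dicts, best first, with "p" (0 to 1); they miss things now and then, are a little off and sometimes report something else, mostly with a low value. They report only what shows in the picture. A call takes as long as a camera call. They do not tell look-alikes from the thing itself.
- spot_in(query, camera): "centre" ([x, y, z] in m, in world coordinates, good to about 4 mm: the middle of the surface that is visible of it).
- cut_out(query, camera): "pixels" (384x512 bool, what is visible of it).
- spot_point(query, camera): "centre" ([x, y, z] in m, in world coordinates, good to about 4 mm: a listed point, or the origin of a listed thing).
The state is a dict: "t": time; "q": joint angles; "joint_vel": joint speeds; "joint_torque": joint torques, N m; "eef_pos": TCP position; "tool_rot": TCP orientation; "contact_force": force on the tool from outside, world axes, zero at the start; "torque": the same for the moment, N m; "gripper_width": opening from 0.0 (shut) to 1.0 (fully open).
Only numpy, scipy, OpenCV 4.12 (cv2) and the standard library are available. Lean on these libraries where they do the work, as an engineer would, in place of code of your own. Each camera call takes 0.05 s, during which the arm holds its last target.

## Working session

There is one attempt and no reset: what is moved stays moved. The work goes in short steps, Python scripts to look and compute and a tool call to move; the robot and the scene stay as the last step left them, time stands still between calls to the robot, and variables do not carry over. Pictures are saved under pics/ and viewed, and the job is handed in when it is done.

Besides the shell and the picture viewer there is one more tool, called after "Request:" as name([rows], argument=value, ...), one row to a line, values as JSON. move_arm: Moves the arm, as the interface text tells. Its arguments: {"type":"object","properties":{"gripper":{"type":"array","items":{"type":"number"}},"xyz":{"type":"array","items":{"type":"array","items":{"type":"number"}}},"twist":{"type":"array","items":{"type":"number"}},"squeeze":{"type":"number"}},"required":["gripper","xyz","twist"]}

```bash
mkdir -p pics
cat > h.py <<'E'
import numpy as np, cv2
from station import *
def save(cam,name):
    c=read_camera(cam); cv2.imwrite('pics/'+name,c['pixels'][:,:,::-1]); return c
def proj(c,X):
    p=np.array(c['R'])@np.array(X)+np.array(c['t']); return c['fx']*p[0]/p[2]+c['cx'],c['fy']*p[1]/p[2]+c['cy']
def ray(c,u,v,z):
    d=np.array([(u-c['cx'])/c['fx'],(v-c['cy'])/c['fy'],1]);R=np.array(c['R']);o=-R.T@np.array(c['t']);d=R.T@d
    return o+d*(z-o[2])/d[2]
E
python3 - <<'E'
from h import *
o=get_obs();print(o)
for n in('top','side'):
    c=save(n,n+'0.png');print(n,c['fx'],c['cx'],c['cy'],np.round(-np.array(c['R']).T@np.array(c['t']),3))
    for q in('tray','stop','cup_red_mid','cup_white_mid'):
        print(q,[(np.round(d['centre'],3),round(d['p'],2),np.round(proj(c,d['centre']))) for d in spot_point(q,n)])
E
```

```text
{'t': 0.0, 'q': array([-1.23610384,  0.47779574,  0.02234222,  1.55645567, -0.01150489,
        1.10932248, -0.08307234]), 'joint_vel': array([ 0.00016433, -0.00024332,  0.00122697,  0.00075098,  0.00066057,
       -0.00204629, -0.00060561]), 'joint_torque': array([-1.73532113e-03, -5.96448684e+01,  1.60688739e+00, -2.81205028e+01,
        1.24119947e-02,  9.28327034e-03, -1.44752698e-05]), 'eef_pos': array([0.28901838, 0.60947648, 0.3029268 ]), 'tool_rot': array([-1.37182804e-04,  2.19570038e-01,  9.75596300e-01, -9.16318063e-04]), 'contact_force': array([-0.29599385,  0.45712563, -0.14417167]), 'torque': array([-0.07051583,  0.01983618,  0.03532372]), 'gripper_width': 0.9967451051301343}
top 402.6484731906917 259.74791828628844 193.07787478097208 [0.503 0.11  1.191]
tray [(array([ 0.515,  0.191, -0.   ]), 0.95, array([237., 222.]))]
stop [(array([0.511, 0.301, 0.002]), 0.72, array([200., 224.]))]
cup_red_mid [(array([0.483, 0.148, 0.035]), 0.79, array([251., 233.])), (array([0.377, 0.106, 0.023]), 0.68, array([266., 270.])), (array([0.579, 0.486, 0.002]), 0.62, array([137., 203.]))]
cup_white_mid [(array([0.66 , 0.1  , 0.034]), 0.66, array([267., 171.])), (array([0.542, 0.148, 0.036]), 0.62, array([251., 213.]))]
side 385.34722549715906 259.5713214064722 188.31774167490514 [ 0.105 -0.689  0.9  ]
tray [(array([0.512, 0.188, 0.004]), 0.79, array([224., 202.])), (array([ 0.769,  0.215, -0.004]), 0.6, array([282., 175.]))]
stop [(array([0.51 , 0.3  , 0.003]), 0.63, array([209., 184.]))]
cup_red_mid [(array([0.483, 0.146, 0.033]), 0.72, array([222., 206.])), (array([0.377, 0.111, 0.019]), 0.56, array([196., 228.]))]
cup_white_mid [(array([0.543, 0.146, 0.038]), 0.83, array([238., 198.])), (array([0.657, 0.097, 0.03 ]), 0.59, array([275., 197.])), (array([0.513, 0.297, 0.008]), 0.57, array([210., 183.]))]
```

Run:
```python
import cv2
a=cv2.imread('pics/top0.png')
cv2.imwrite('pics/top0c.png',cv2.resize(a[140:300,120:340],None,fx=3.5,fy=3.5,interpolation=cv2.INTER_CUBIC))
```

```text
(no output)
```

View pics/top0.png

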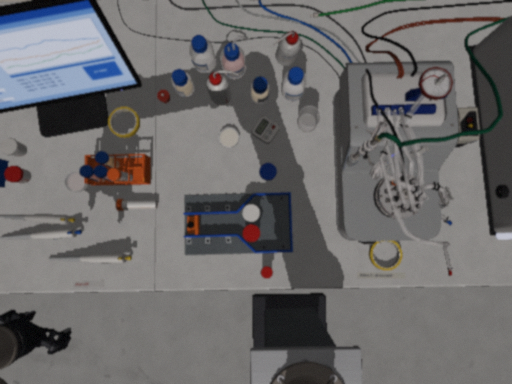

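View pics/side0.png

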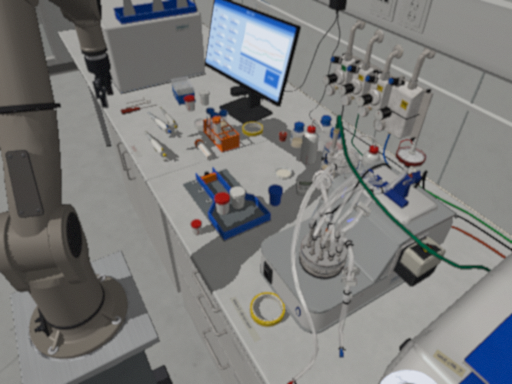

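View pics/top0c.png

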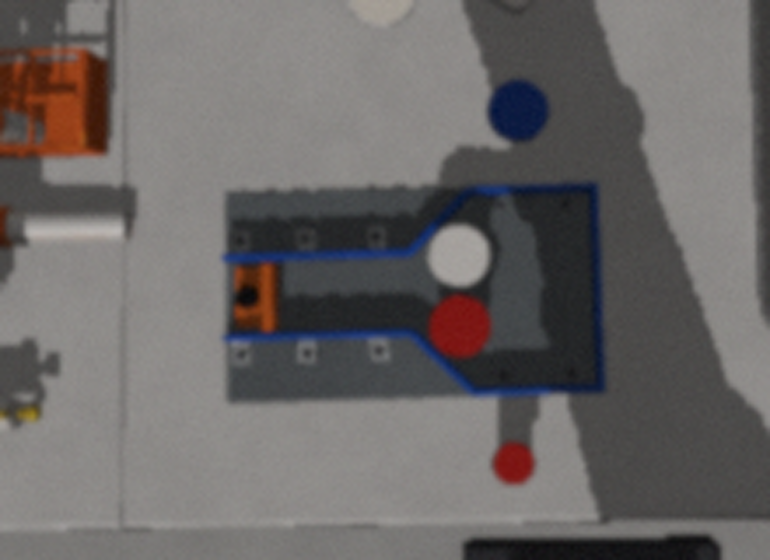

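The targets are the large red lid in the tray at (251,233), rather than the smaller red lid at (266,271) or the red bottle caps further up, and the white lid in the tray at (251,213), rather than the blue cup at (268,171) or the white disc at (229,135). The lane runs toward world +y. Next I'll fit the tray and lids precisely and check the choice in a close crop.

```bash
cat >> h.py <<'E'
from scipy.optimize import least_squares
def lid(c,q,z=0.068,near=None):
    pass
def lidfit(c,kind,roi,z=0.068):
    im=c['pixels'].astype(int);r,g,b=im[...,0],im[...,1],im[...,2]
    m=(r>100)&(g<70)&(b<70) if kind=='red' else (r>135)&(g>130)&(b>120)
    k=np.zeros(m.shape,bool);k[roi[1]:roi[3],roi[0]:roi[2]]=1;m&=k
    n,l,s,ce=cv2.connectedComponentsWithStats(m.astype(np.uint8))
    i=1+np.argmax(s[1:,4]);u,v=ce[i];return s[i],(u,v),ray(c,u,v,z)
E
python3 - <<'E'
from h import *
c=save('top','top1.png')
im=c['pixels'].astype(int);r,g,b=im[...,0],im[...,1],im[...,2]
m=(b>r+45)&(b>g+30);k=np.zeros(m.shape,bool);k[188:258,180:296]=1;m&=k
cv2.imwrite('pics/m.png',cv2.resize((m*255).astype(np.uint8)[180:265,175:300],None,fx=5,fy=5))
vs,us=np.nonzero(m);P=np.array([ray(c,u,v,.034) for u,v in zip(us,vs)])[:,:2]
def segs(w):
    a=[(156,30+w),(0+w*.4,30+w),(-50+w*.4,80+w),(-150-w,80+w),(-150-w,-80-w),(-50+w*.4,-80-w),(w*.4,-30-w),(156,-30-w)]
    return np.array(a)/1000
def dist(p):
    x,y,th,w=p; e=np.array([np.cos(th),np.sin(th)]);f=np.array([-e[1],e[0]])
    q=np.c_[(P-[x,y])@e,(P-[x,y])@f];S=segs(w*1000);D=[]
    for a,bb in zip(S[:-1],S[1:]):
        t=np.clip((q-a)@(bb-a)/((bb-a)@(bb-a)),0,1)[:,None];D.append(np.linalg.norm(q-a-t*(bb-a),axis=1))
    return np.min(D,0)
s=least_squares(dist,[.513,.19,1.58,.002],loss='soft_l1',f_scale=.003)
print(s.x,np.degrees(s.x[2]),np.abs(s.fun).mean(),len(P))
roi=(238,200,266,246)
cs=c
for k in('red','white'):print(k,lidfit(c,k,roi))
c=save('side','side1.png')
for k in('red','white'):print(k,lidfit(c,k,(212,183,250,216)))
a=cv2.resize(cs['pixels'][195:280,225:300,::-1],None,fx=7,fy=7,interpolation=cv2.INTER_CUBIC)
b=cv2.resize(c['pixels'][160:245,170:290,::-1],None,fx=5,fy=5,interpolation=cv2.INTER_CUBIC)
cv2.imwrite('pics/c1.png',a);cv2.imwrite('pics/c2.png',b)
E
```

```text
[0.51250191 0.18789112 1.58242813 0.00275972] 90.66645347031432 0.0017719414074776577 432
red (array([243, 225,  17,  17, 220], dtype=int32), (np.float64(250.9909090909091), np.float64(232.79545454545453)), array([0.48491016, 0.14766926, 0.068     ]))
white (array([243, 205,  16,  16, 211], dtype=int32), (np.float64(250.58767772511848), np.float64(212.53554502369667)), array([0.54112412, 0.14793728, 0.068     ]))
red (array([215, 192,  15,  13, 144], dtype=int32), (np.float64(221.5), np.float64(197.5625)), array([0.48499804, 0.14651837, 0.068     ]))
white (array([230, 183,  20,  15, 197], dtype=int32), (np.float64(239.751269035533), np.float64(189.6802030456853)), array([0.55398343, 0.1506709 , 0.068     ]))
```

View pics/c2.png

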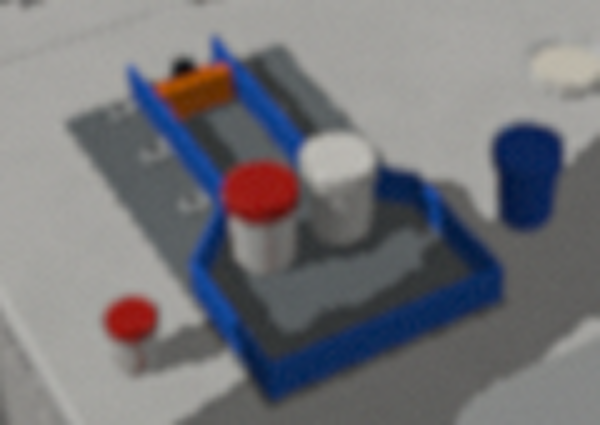

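View pics/m.png

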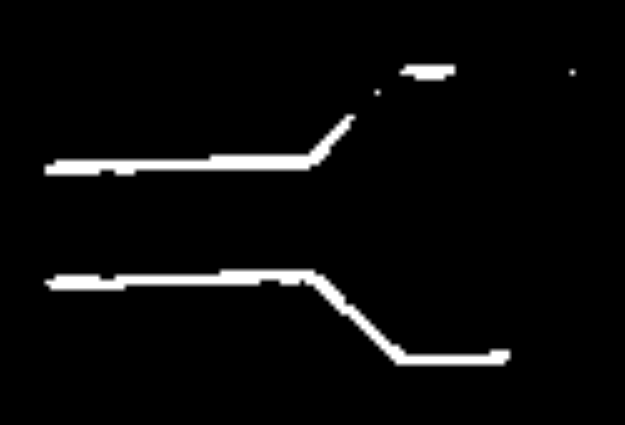

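The crop shows the large red-lidded cup at about (222,197) in the side image, next to the white cup at (239,190). The small red decoy and the blue cup stand outside the tray. My wall mask missed the shaded walls, so I'll refit it.

Run:
```python
from h import *
c=read_camera('top')
im=c['pixels'].astype(int);r,g,b=im[...,0],im[...,1],im[...,2]
m=(b>1.6*r+12)&(b>1.35*g+8);k=np.zeros(m.shape,bool);k[188:258,180:296]=1;m&=k
cv2.imwrite('pics/m2.png',cv2.resize((m*255).astype(np.uint8)[180:265,175:300],None,fx=5,fy=5))
vs,us=np.nonzero(m);P=np.array([ray(c,u,v,.034) for u,v in zip(us,vs)])[:,:2]
def segs(w):
    a=[(156,30+w),(0+w*.4,30+w),(-50+w*.4,80+w),(-150-w,80+w),(-150-w,-80-w),(-50+w*.4,-80-w),(w*.4,-30-w),(156,-30-w)]
    return np.array(a)/1000
def dist(p):
    x,y,th,w=p; e=np.array([np.cos(th),np.sin(th)]);f=np.array([-e[1],e[0]])
    q=np.c_[(P-[x,y])@e,(P-[x,y])@f];S=segs(w*1000);D=[]
    for a,bb in zip(S[:-1],S[1:]):
        t=np.clip((q-a)@(bb-a)/((bb-a)@(bb-a)),0,1)[:,None];D.append(np.linalg.norm(q-a-t*(bb-a),axis=1))
    return np.min(D,0)
s=least_squares(dist,[.513,.19,1.58,.002],loss='soft_l1',f_scale=.002)
print(s.x,np.degrees(s.x[2]),np.abs(s.fun).mean(),len(P))
o=get_obs();print(o['t'])
```

```text
[0.51281318 0.1885559  1.58225431 0.00222509] 90.65649420157023 0.0018438621156921396 686
0.65
```

View pics/m2.png

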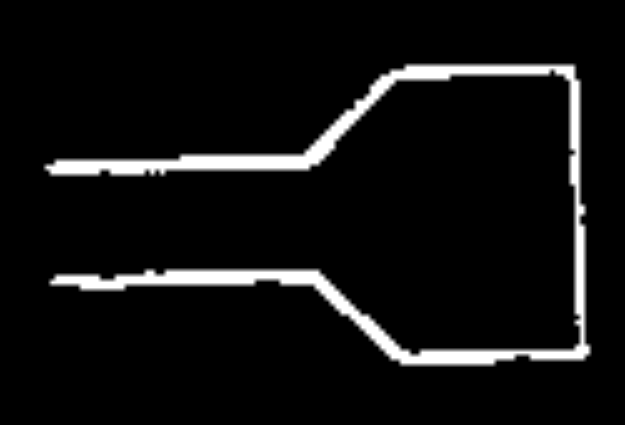

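```bash
cat >> h.py <<'E'
TO=np.array([.5128,.1886]);TH=1.5823
E=np.array([np.cos(TH),np.sin(TH)]);F=np.array([-E[1],E[0]])
def w(x,y):return TO+x*E+y*F
def tr(p):d=np.array(p)[:2]-TO;return d@E,d@F
from scipy.spatial.transform import Rotation as Rn
def plan(xy,z,yaw=None):
    o=get_obs();q=o['tool_rot'];R=Rn.from_quat([q[1],q[2],q[3],q[0]]).as_matrix()
    d=np.array([*xy,z])-o['eef_pos']
    a=np.degrees(np.arctan2(R[1,1],R[0,1]))
    print('t',o['t'],'pos',np.round(o['eef_pos'],4),'tray',np.round(tr(o['eef_pos']),4),'yawY',round(a,2),'F',np.round(o['contact_force'],1),'g',round(o['gripper_width'],3))
    print('shift cm',np.round(R.T@d*100,2), 'tool axes x,y',np.round(R[:,0],3),np.round(R[:,1],3))
    if yaw is not None: print('twist',np.radians(-((yaw-a+90)%180-90)))
    print('q7',o['q'][[0,6]])
E
python3 -c "
from h import *
plan((.4845,.147),.22,90.65)"
```

```text
t 0.65 pos [0.2892 0.6099 0.3039] tray [0.4239 0.2187] yawY 64.63 F [-0.4 -0.9  0.3] g 0.997
shift cm [-37.48 -33.46   8.39] tool axes x,y [-0.904  0.429  0.   ] [0.429 0.904 0.   ]
twist -0.45417773196790484
q7 [-1.23610594 -0.08308311]
```

Request:
move_arm([
  [-3,-2.7,0],
  [-6,-5.4,0],
  [-9,-8.1,0],
  [-12,-10.8,0],
  [-15,-13.4,0],
], gripper=[1,1,1,1,1], twist=[-0.1,-0.2,-0.3,-0.4,-0.45], squeeze=25)

```text
t: 1.07
eef_pos: [0.3678, 0.4226, 0.304]
tool_rot: [0.0, -0.006, 1.0, 0.0]
contact_force: [0.5, -0.8, 0.2]
gripper_width: 0.998
```

```bash
python3 -c "
from h import *
plan((.4845,.147),.22,90.65)"
```

```text
t 1.0667 pos [0.3678 0.4226 0.304 ] tray [0.2357 0.1423] yawY 90.71 F [ 0.5 -0.8  0.2] g 0.998
shift cm [-11.33 -27.71   8.4 ] tool axes x,y [-1.    -0.012 -0.   ] [-0.012  1.     0.   ]
twist 0.001031622123481295
q7 [-0.94236833  0.60794248]
```

Request:
move_arm([
  [-1.5,-3.7,0],
  [-3,-7.4,0],
  [-4.5,-11.1,0],
  [-6,-14.8,1],
  [-7.5,-18.5,2],
], gripper=[1,1,1,1,1], twist=[0,0,0,0,0])

```text
t: 1.48
eef_pos: [0.4445, 0.2385, 0.2846]
tool_rot: [0.001, -0.004, 1.0, 0.001]
contact_force: [1.4, -0.7, -0.5]
gripper_width: 1.001
```

```bash
python3 -c "
from h import *
plan((.4845,.147),.22,90.65)"
```

```text
t 1.4833 pos [0.4445 0.2385 0.2846] tray [0.0506 0.0678] yawY 90.42 F [ 1.4 -0.7 -0.5] g 1.001
shift cm [-3.92 -9.18  6.45] tool axes x,y [-1.    -0.007 -0.002] [-0.007  1.     0.002]
twist -0.004090501557852423
q7 [-0.67756088  0.98083745]
```

Request:
move_arm([
  [-1.3,-3,2],
  [-2.6,-6,4],
  [-3.9,-9.1,6.4],
  [-3.9,-9.1,6.4],
  [-3.9,-9.1,6.4],
], gripper=[1,1,1,1,1], twist=[0,0,0,0,0])

```text
t: 1.9
eef_pos: [0.4833, 0.147, 0.2188]
tool_rot: [-0.001, -0.001, 1.0, -0.001]
contact_force: [0.3, 1.0, 0.4]
gripper_width: 1.0
```

```bash
python3 -c "
from h import *
plan((.4845,.147),.11,90.65)
c=save('wrist','w1.png')
for q in ('cup_red_mid','cup_white_mid'): print(q,[(np.round(d['centre'],3),round(d['p'],2)) for d in spot_point(q,'wrist')])"
```

```text
t 1.9 pos [0.4833 0.147  0.2188] tray [-0.0413  0.03  ] yawY 90.14 F [0.3 1.  0.4] g 1.0
shift cm [-0.15  0.02 10.88] tool axes x,y [-1.    -0.002  0.002] [-0.002  1.    -0.002]
twist -0.008897171661429221
q7 [-0.51996136  1.2029402 ]
cup_red_mid [(array([0.486, 0.149, 0.035]), 0.95), (array([0.378, 0.107, 0.019]), 0.6)]
cup_white_mid [(array([0.544, 0.147, 0.036]), 0.68)]
```

View pics/w1.png

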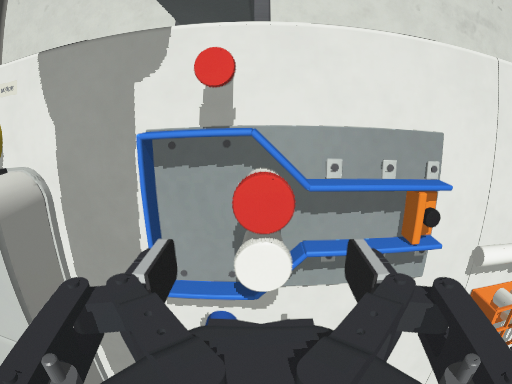

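The wrist view shows the red lid at (263,203) and the white lid at (263,265). The finger pads at (160,270) and (362,270) appear further down the image. I'll measure the lids with the fisheye model to see whether that offset is just parallax.

```bash
cat >> h.py <<'E'
def wray(c,u,v,z):
    a=np.array([(u-c['cx'])/c['fx'],(v-c['cy'])/c['fy']]);r=np.linalg.norm(a)+1e-12
    d=np.array([*(np.sin(r)*a/r),np.cos(r)]);R=np.array(c['R']);o=-R.T@np.array(c['t']);d=R.T@d
    return o+d*(z-o[2])/d[2]
def wproj(c,X):
    p=np.array(c['R'])@np.array(X)+np.array(c['t']);h=np.hypot(p[0],p[1]);r=np.arctan2(h,p[2])
    return c['cx']+c['fx']*r*p[0]/h,c['cy']+c['fy']*r*p[1]/h
def wlids(c,z=.068,roi=None):
    im=c['pixels'].astype(int);r,g,b=im[...,0],im[...,1],im[...,2]
    out={}
    for k,m in(('red',(r>150)&(g<90)&(b<90)),('white',(r>215)&(g>215)&(b>205))):
        if roi:
            kk=np.zeros(m.shape,bool);kk[roi[k][1]:roi[k][3],roi[k][0]:roi[k][2]]=1;m=m&kk
        n,l,s,ce=cv2.connectedComponentsWithStats(m.astype(np.uint8))
        i=1+np.argmax(s[1:,4]);ct=max(cv2.findContours((l==i).astype(np.uint8),0,1)[0],key=len)[:,0]
        W=np.array([wray(c,u,v,z)[:2] for u,v in ct])
        f=least_squares(lambda p:np.hypot(*(W-p[:2]).T)-p[2],[*W.mean(0),.025],loss='soft_l1',f_scale=.001)
        out[k]=f.x;print(k,s[i],'centre',np.round(f.x[:2],4),'dia',round(2*f.x[2],4),'tray',np.round(tr(f.x[:2]),4))
    return out
E
python3 -c "
from h import *
c=read_camera('wrist');print(-np.array(c['R']).T@np.array(c['t']))
wlids(c,roi=dict(red=(225,165,300,240),white=(225,225,300,300)))
print(wproj(c,(.4833,.147,.165)),wproj(c,(.4833,.147+.04,.165)))
print(wproj(c,(*w(0,.03),.034)),wproj(c,(*w(0,-.03),.034)),wproj(c,(*w(.108,0),.034)))
"
```

```text
[0.41507949 0.14954389 0.28992244]
red [ 227  171   63   61 2992] centre [0.4835 0.1483] dia 0.0488 tray [-0.04    0.0298]
white [ 229  237   71   63 2611] centre [0.5412 0.1512] dia 0.0523 tray [-0.0378 -0.028 ]
(np.float64(253.48864521712093), np.float64(261.60790714815545)) (np.float64(336.0102165918987), np.float64(260.7225590475287))
(np.float64(302.55136360549153), np.float64(190.32086145139033)) (np.float64(299.87363598797464), np.float64(250.61814171953588)) (np.float64(406.0078097024044), np.float64(219.19710973752692))
```

The projection of the grasp point confirms it is parallax. The red lid centre comes out at about (0.484, 0.148), so I'll descend on it.

Request:
move_arm([
  [-0.1,0.1,3],
  [-0.1,0.1,6],
  [-0.1,0.1,9],
  [-0.1,0.1,10.8],
  [-0.1,0.1,10.8],
], gripper=[1,1,1,1,1], twist=[-0.01,-0.01,-0.01,-0.01,-0.01])

```text
t: 2.52
eef_pos: [0.4822, 0.1513, 0.1093]
tool_rot: [-0.002, -0.01, 1.0, -0.001]
contact_force: [-0.3, -0.6, -0.2]
gripper_width: 1.0
```

```bash
python3 -c "
from h import *
plan((.4842,.148),.11,90.65)
c=save('wrist','w2.png')"
```

```text
t 2.5167 pos [0.4822 0.1513 0.1093] tray [-0.0369  0.031 ] yawY 91.14 F [-0.3 -0.6 -0.2] g 1.0
shift cm [-0.19 -0.34 -0.07] tool axes x,y [-1.    -0.02   0.005] [-0.02   1.    -0.001]
twist 0.00859208782128264
q7 [-0.49903275  1.23850001]
```

View pics/w2.png

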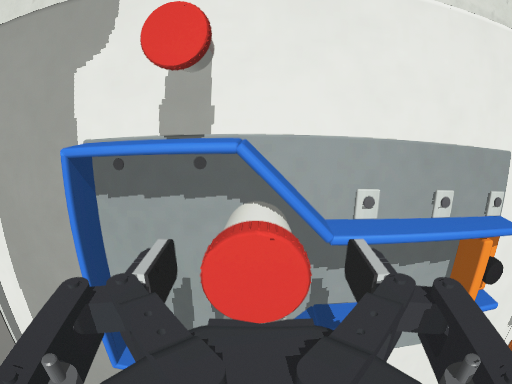

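The red lid (256,272) lies between the pads at (155,272) and (370,265). I'll let the arm settle before closing.

Request:
move_arm([
  [0,0,0],
  [0,0,0],
], gripper=[1,1], twist=[0,0])

```text
t: 2.73
eef_pos: [0.4853, 0.1514, 0.1136]
tool_rot: [0.001, -0.009, 1.0, 0.001]
contact_force: [-0.2, 0.4, 0.3]
gripper_width: 0.999
```

```bash
python3 -c "
from h import *
plan((.4842,.148),.11,90.65)"
```

```text
t 2.7333 pos [0.4853 0.1514 0.1136] tray [-0.0369  0.0279] yawY 91.03 F [-0.2  0.4  0.3] g 0.999
shift cm [ 0.12 -0.34  0.36] tool axes x,y [-1.    -0.018 -0.003] [-0.018  1.     0.001]
twist 0.006663577063025544
q7 [-0.49842472  1.23843198]
```

```bash
python3 -c "
from h import *
for i in range(5):
    read_camera('wrist');o=get_obs();print(o['t'],np.round(o['eef_pos'],4),np.round(o['joint_vel'],3))"
```

```text
2.7833 [0.4853 0.1512 0.1136] [ 0.002  0.     0.002  0.005  0.    -0.004  0.002]
2.8333 [0.4852 0.1511 0.1135] [ 0.003  0.004  0.001  0.006 -0.    -0.004  0.003]
2.8833 [0.4851 0.1509 0.1133] [ 0.003  0.005 -0.001  0.004  0.    -0.001  0.002]
2.9333 [0.4849 0.1507 0.113 ] [ 0.003  0.007 -0.001  0.005  0.    -0.001  0.001]
2.9833 [0.4848 0.1506 0.1128] [ 0.002  0.007  0.     0.004 -0.001 -0.001  0.001]
```

Request:
move_arm([
  [0,-0.2,0.2],
  [0,-0.2,0.2],
  [0,-0.2,0.2],
  [0,-0.2,0.2],
], gripper=[1,1,0.8,0.7], twist=[0,0,0,0], squeeze=25)

```text
t: 3.32
eef_pos: [0.4843, 0.1483, 0.1098]
tool_rot: [-0.0, -0.009, 1.0, -0.0]
contact_force: [0.1, -0.1, 0.2]
gripper_width: 0.75
```

```bash
python3 -c "
from h import *
plan((.4842,.148),.11,90.65)"
```

```text
t 3.3167 pos [0.4843 0.1483 0.1098] tray [-0.04   0.029] yawY 90.97 F [ 0.1 -0.1  0.2] g 0.75
shift cm [ 0.01 -0.03 -0.02] tool axes x,y [-1.    -0.017  0.   ] [-0.017  1.    -0.   ]
twist 0.005657782195626943
q7 [-0.49319346  1.2427076 ]
```

Position is good, so I'll close.

Request:
move_arm([
  [0,0,0],
  [0,0,0],
  [0,0,0],
  [0,0,0],
  [0,0,0],
], gripper=[0.65,0.6,0.55,0.5,0.5], twist=[0,0,0,0,0])

```text
t: 3.73
eef_pos: [0.4845, 0.1484, 0.1101]
tool_rot: [0.0, -0.009, 1.0, 0.0]
contact_force: [-0.6, 0.1, 3.9]
gripper_width: 0.556
```

```bash
python3 -c "
from h import *
plan((.4842,.148),.11,90.65)
save('wrist','w3.png');save('side','s3.png')
a=cv2.imread('pics/s3.png');cv2.imwrite('pics/s3c.png',cv2.resize(a[150:250,160:300],None,fx=5,fy=5,interpolation=2))"
```

```text
t 3.7333 pos [0.4845 0.1484 0.1101] tray [-0.0398  0.0288] yawY 90.98 F [-0.6  0.1  3.9] g 0.556
shift cm [ 0.03 -0.04  0.01] tool axes x,y [-1.    -0.017 -0.   ] [-0.017  1.     0.   ]
twist 0.00583188827053106
q7 [-0.49331099  1.2427655 ]
```

View pics/s3c.png

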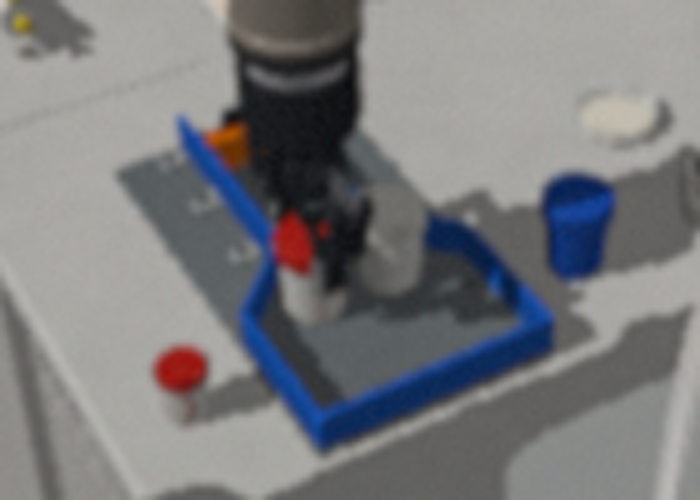

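View pics/w3.png

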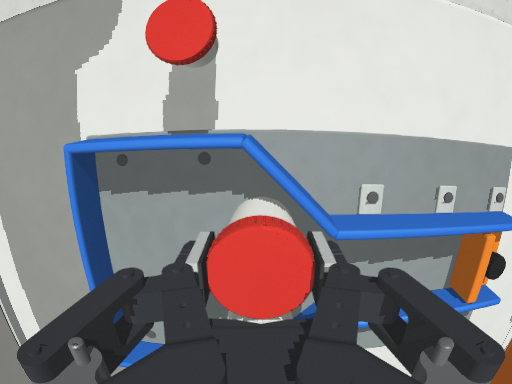

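The pads grip both sides of the lid at (262,268). Now to raise it 2 mm and see what the load does.

Request:
move_arm([
  [0,0,0],
  [0,0,0],
  [0,0,-0.1],
  [0,0,-0.2],
  [0,0,-0.2],
], gripper=[0.4,0.4,0.4,0.4,0.4], twist=[0,0,0,0,0])

```text
t: 4.25
eef_pos: [0.4842, 0.1484, 0.1118]
tool_rot: [-0.0, -0.009, 1.0, -0.0]
contact_force: [-0.2, 0.3, -1.1]
gripper_width: 0.556
```

```bash
python3 -c "
from h import *
plan((.4842,.148),.112,90.65)
save('wrist','w4.png')"
```

```text
t 4.25 pos [0.4842 0.1484 0.1118] tray [-0.0399  0.0291] yawY 90.99 F [-0.2  0.3 -1.1] g 0.556
shift cm [-0.   -0.04 -0.02] tool axes x,y [-1.    -0.017  0.   ] [-0.017  1.    -0.   ]
twist 0.0058912483606857816
q7 [-0.4939181   1.24228981]
```

View pics/w4.png

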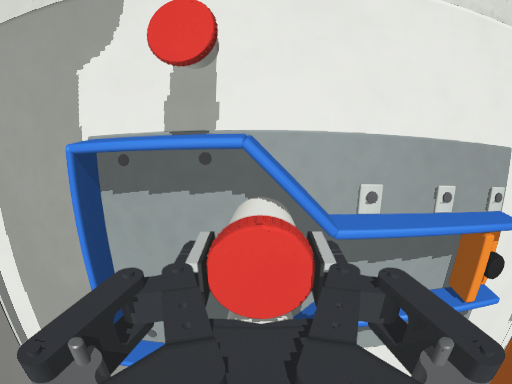

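The gripper carries about 1 N and hasn't slipped. Next I'll slide the red cup straight back about 51 mm, gently.

Request:
move_arm([
  [0,-0.3,0],
  [0,-0.8,0],
  [0,-1.4,0],
  [0,-2.0,0],
  [0,-2.6,0],
], gripper=[0.4,0.4,0.4,0.4,0.4], twist=[0,0,0,0,0])

```text
t: 4.72
eef_pos: [0.4847, 0.1214, 0.1118]
tool_rot: [-0.0, -0.008, 1.0, -0.0]
contact_force: [0.2, -0.1, -0.5]
gripper_width: 0.557
```

Request:
move_arm([
  [0,-0.6,0],
  [0,-1.2,0],
  [0,-1.8,0],
  [0,-2.3,0],
  [0,-2.6,0],
], gripper=[0.4,0.4,0.4,0.4,0.4], twist=[0,0,0,0,0])

```text
t: 5.13
eef_pos: [0.4852, 0.0954, 0.1119]
tool_rot: [-0.0, -0.008, 1.0, -0.0]
contact_force: [-0.7, -0.5, -0.9]
gripper_width: 0.555
```

Request:
move_arm([
  [0,0,0],
  [0,0,0],
  [0,0,0],
], gripper=[0.4,0.4,0.4], twist=[0,0,0])

```text
t: 5.38
eef_pos: [0.4853, 0.0968, 0.1119]
tool_rot: [0.0, -0.009, 1.0, 0.0]
contact_force: [-0.4, 1.0, -0.9]
gripper_width: 0.557
```

```bash
python3 -c "
from h import *
plan(w(-.0915,.029),.11,90.65)
save('wrist','w5.png')"
```

```text
t 5.3833 pos [0.4853 0.0968 0.1119] tray [-0.0915  0.0286] yawY 91.01 F [-0.4  1.  -0.9] g 0.557
shift cm [ 0.04 -0.    0.19] tool axes x,y [-1.    -0.018 -0.   ] [-0.018  1.     0.   ]
twist 0.0062720715623166895
q7 [-0.39530874  1.33955829]
```

View pics/w5.png

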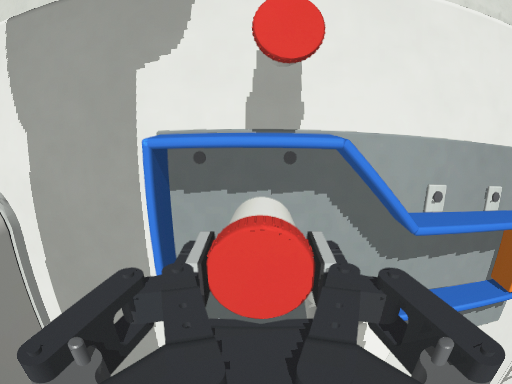

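It moved straight back and is still gripped. Now I'll lower and release it.

Request:
move_arm([
  [0,0,0.1],
  [0,0,0.18],
  [0,0,0.18],
  [0,0,0.18],
  [0,0,0.18],
], gripper=[0.4,0.4,0.4,0.7,0.75], twist=[0,0,0,0,0])

```text
t: 5.85
eef_pos: [0.4852, 0.0965, 0.1101]
tool_rot: [-0.0, -0.009, 1.0, -0.0]
contact_force: [-0.3, -0.6, -0.5]
gripper_width: 0.75
```

Request:
move_arm([
  [0,0,0],
  [0,0,0],
  [0,0,-1],
  [0,0,-3],
  [0,0,-6.5],
], gripper=[0.85,0.85,0.85,0.85,0.85], twist=[0,0,0,0,0])

```text
t: 6.27
eef_pos: [0.4834, 0.0959, 0.174]
tool_rot: [-0.003, -0.009, 1.0, -0.001]
contact_force: [-0.2, -0.1, -0.2]
gripper_width: 0.845
```

```bash
python3 -c "
from h import *
plan(w(-.04,-.028),.175,0.65)
save('wrist','w6.png');c=save('top','t6.png')"
```

```text
t 6.2667 pos [0.4834 0.0959 0.174 ] tray [-0.0923  0.0305] yawY 91.0 F [-0.2 -0.1 -0.2] g 0.845
shift cm [-5.88  5.2  -0.15] tool axes x,y [-1.    -0.017  0.006] [-0.017  1.    -0.002]
twist -1.5647543346833834
q7 [-0.41314938  1.32363748]
```

View pics/w6.png

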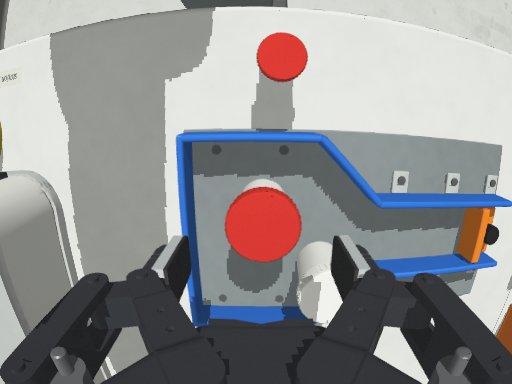

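The red cup is standing clear in the pen. Next I'll turn the jaws across the lane (twist of about +1.577) above the white cup.

Request:
move_arm([
  [-1,1,0],
  [-2,2,0],
  [-3.5,3,0],
  [-4.7,4.2,0],
  [-5.8,5.2,0],
], gripper=[1,1,1,1,1], twist=[0.12,0.24,0.36,0.48,0.6])

```text
t: 6.78
eef_pos: [0.5431, 0.1502, 0.1756]
tool_rot: [0.0, 0.29, 0.957, 0.0]
contact_force: [0.2, -0.4, 1.1]
gripper_width: 1.0
```

Request:
move_arm([
  [0,0,0],
  [0,0,0],
  [0,0,0],
  [0,0,0],
  [0,0,0],
], gripper=[1,1,1,1,1], twist=[0.12,0.24,0.36,0.48,0.6])

```text
t: 7.2
eef_pos: [0.5422, 0.1495, 0.1754]
tool_rot: [-0.0, 0.56, 0.829, 0.0]
contact_force: [-0.3, -0.3, -0.6]
gripper_width: 1.0
```

Request:
move_arm([
  [0,0,0],
  [0,0,0],
  [0,0,0],
  [0,0,0],
  [0,0,0],
], gripper=[1,1,1,1,1], twist=[0.12,0.24,0.377,0.377,0.377])

```text
t: 7.62
eef_pos: [0.5422, 0.1496, 0.1753]
tool_rot: [0.0, 0.702, 0.712, -0.0]
contact_force: [-0.0, 0.2, 0.6]
gripper_width: 1.001
```

```bash
python3 -c "
from h import *
plan(w(-.04,-.028),.11,0.65)
c=save('wrist','w7.png')
for q in ('cup_red_mid','cup_white_mid','stop','tray'): print(q,[(np.round(d['centre'],3),round(d['p'],2)) for d in spot_point(q,'wrist')])"
```

```text
t 7.6167 pos [0.5422 0.1496 0.1753] tray [-0.0394 -0.029 ] yawY 0.8 F [-0.   0.2  0.6] g 1.001
shift cm [-0.06 -0.1   6.53] tool axes x,y [-0.014  1.    -0.   ] [1.    0.014 0.   ]
twist 0.002674793682369183
q7 [-0.76434342 -0.05667611]
cup_red_mid [(array([0.489, 0.101, 0.038]), 0.63), (array([0.379, 0.109, 0.019]), 0.56), (array([0.768, 0.214, 0.002]), 0.44)]
cup_white_mid [(array([0.662, 0.098, 0.035]), 0.86)]
stop [(array([0.515, 0.3  , 0.003]), 0.81)]
tray [(array([ 0.516,  0.187, -0.003]), 0.84)]
```

View pics/w7.png

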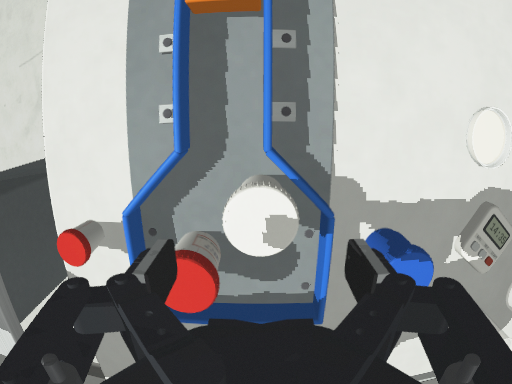

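White is at (260,220) between the pads, red at (192,282) and the blue cup at (400,257). I'll fit the white lid's rim.

```bash
python3 -c "
from h import *
c=read_camera('wrist')
g=cv2.cvtColor(c['pixels'],cv2.COLOR_RGB2GRAY)
H=cv2.HoughCircles(g[150:290,180:340],cv2.HOUGH_GRADIENT,1,60,param1=120,param2=15,minRadius=30,maxRadius=45)
print(H)
for h in H[0][:2]:
    p=wray(c,h[0]+180,h[1]+150,.068);print(p,tr(p), [np.linalg.norm(wray(c,h[0]+180+dx*h[2],h[1]+150+dy*h[2],.068)-p)*2 for dx,dy in((1,0),(-1,0),(0,1),(0,-1))])
# lane/stop checks
for u,v in ((186,153),(264,151),(185,20),(265,20)): print(u,v,tr(wray(c,u,v,.034)))
for u,v in ((205,9),(260,9)): print('stop',tr(wray(c,u,v,.034)))
"
```

```text
[[[ 80.5  70.5  35.5]
  [  4.5 132.5  33.3]]]
[0.54199287 0.15023323 0.068     ] (np.float64(-0.03870004816905652), np.float64(-0.02874958603793805)) [np.float64(0.04521223786155729), np.float64(0.04520853945963995), np.float64(0.050631487241531374), np.float64(0.046265330052261154)]
[0.48846487 0.10165466 0.068     ] (np.float64(-0.08665964942695813), np.float64(0.025333685640198583)) [np.float64(0.048507390971998916), np.float64(0.05194674383820963), np.float64(0.06262605593269062), np.float64(0.05390791495958043)]
186 153 (np.float64(0.0002252479071449721), np.float64(0.02542152566238697))
264 151 (np.float64(0.0010535389068145082), np.float64(-0.031233876560477627))
185 20 (np.float64(0.09905053526405753), np.float64(0.025550205792924375))
265 20 (np.float64(0.09627795843078892), np.float64(-0.031868180209318774))
stop (np.float64(0.10659683079694889), np.float64(0.010990539167281502))
stop (np.float64(0.10499490890429362), np.float64(-0.02834702028262016))
```

Request:
move_arm([
  [0,0,2],
  [0,0,4],
  [0,0,5.5],
  [0,0,6.3],
  [0,0,6.5],
], gripper=[1,1,1,1,1], twist=[0,0,0,0,0])

```text
t: 8.33
eef_pos: [0.5416, 0.1491, 0.1088]
tool_rot: [-0.001, 0.703, 0.711, -0.001]
contact_force: [-0.0, -0.1, 0.1]
gripper_width: 0.998
```

Request:
move_arm([
  [0,0,0],
  [0,0,0],
  [0,0,0],
], gripper=[0.9,0.8,0.75], twist=[0,0,0])

```text
t: 8.58
eef_pos: [0.543, 0.1495, 0.111]
tool_rot: [0.0, 0.703, 0.711, 0.001]
contact_force: [-0.1, 0.3, 0.3]
gripper_width: 0.754
```

```bash
python3 -c "
from h import *
plan((.542,.15),.11,0.65)
c=save('wrist','w8.png')"
```

```text
t 8.5833 pos [0.543  0.1495 0.111 ] tray [-0.0394 -0.0297] yawY 0.63 F [-0.1  0.3  0.3] g 0.754
shift cm [ 0.05 -0.1   0.1 ] tool axes x,y [-0.011  1.     0.001] [1.    0.011 0.002]
twist -0.00036721064001759174
q7 [-0.71084316 -0.00248915]
```

View pics/w8.png

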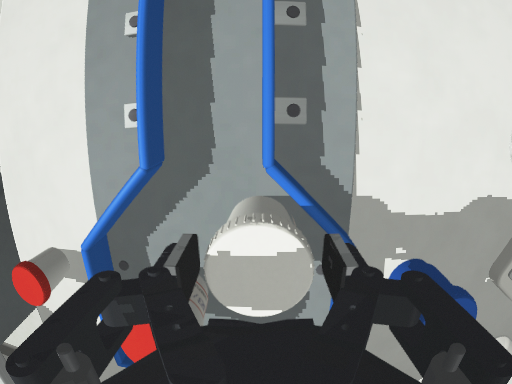

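The white lid (259,268) is centred between the pads and clear of the red cup, so I'll close and raise it 2 mm.

Request:
move_arm([
  [0,0,0.1],
  [0,0,0.1],
  [0,0,0.1],
  [0,0,0.1],
  [0,0,0.1],
], gripper=[0.68,0.63,0.58,0.5,0.4], twist=[0,0,0,0,0])

```text
t: 9.05
eef_pos: [0.5424, 0.1495, 0.1095]
tool_rot: [-0.0, 0.703, 0.711, 0.0]
contact_force: [-1.2, -1.1, 5.6]
gripper_width: 0.567
```

Request:
move_arm([
  [0,0,0],
  [0,0,0],
  [0,0,-0.1],
  [0,0,-0.2],
  [0,0,-0.2],
], gripper=[0.4,0.4,0.4,0.4,0.4], twist=[0,0,0,0,0])

```text
t: 9.47
eef_pos: [0.5424, 0.1494, 0.1111]
tool_rot: [0.0, 0.703, 0.711, 0.0]
contact_force: [0.1, 1.3, -0.6]
gripper_width: 0.559
```

```bash
python3 -c "
from h import *
plan((.5145,.185),.111,0.65)
c=save('wrist','w9.png')"
```

```text
t 9.4667 pos [0.5424 0.1494 0.1111] tray [-0.0395 -0.0291] yawY 0.63 F [ 0.1  1.3 -0.6] g 0.559
shift cm [ 3.59 -2.75  0.01] tool axes x,y [-0.011  1.     0.   ] [1.    0.011 0.   ]
twist -0.00035509873472587826
q7 [-0.71161324 -0.00333729]
```

View pics/w9.png

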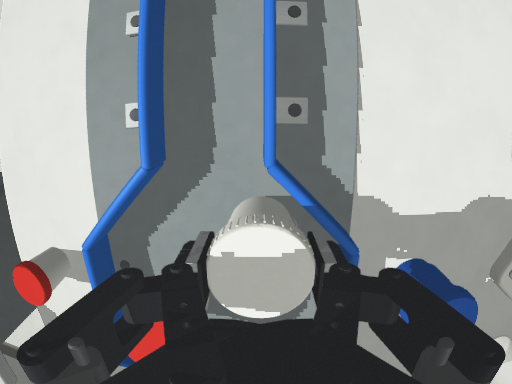

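The grip holds. Now I'll slide white toward the centre line and into the mouth.

Request:
move_arm([
  [0.1,-0.3,0],
  [0.4,-0.8,0],
  [0.8,-1.4,0],
  [1.3,-2.0,0],
  [1.8,-2.5,0],
], gripper=[0.4,0.4,0.4,0.4,0.4], twist=[0,0,0,0,0])

```text
t: 9.93
eef_pos: [0.516, 0.1678, 0.1109]
tool_rot: [-0.0, 0.703, 0.711, -0.0]
contact_force: [0.5, 1.2, -0.9]
gripper_width: 0.561
```

Request:
move_arm([
  [0.5,-0.2,0],
  [1,-0.25,0],
  [1.5,-0.25,0],
  [1.8,-0.25,0],
  [1.8,-0.25,0],
], gripper=[0.4,0.4,0.4,0.4,0.4], twist=[0,0,0,0,0])

```text
t: 10.35
eef_pos: [0.5147, 0.1863, 0.1111]
tool_rot: [0.0, 0.703, 0.711, 0.0]
contact_force: [-0.1, -0.0, -0.4]
gripper_width: 0.561
```

```bash
python3 -c "
from h import *
plan((.5135,.26),.111,0.65)
c=save('wrist','w10.png')
for q in ('stop','tray'): print(q,[(np.round(d['centre'],3),round(d['p'],2)) for d in spot_point(q,'wrist')])"
```

```text
t 10.35 pos [0.5147 0.1863 0.1111] tray [-0.0024 -0.0019] yawY 0.71 F [-0.1 -0.  -0.4] g 0.561
shift cm [ 7.37 -0.03  0.02] tool axes x,y [-0.012  1.     0.   ] [1.    0.012 0.   ]
twist 0.0009700283213941209
q7 [-0.79897549 -0.07662279]
stop [(array([0.517, 0.302, 0.005]), 0.71)]
tray []
```

View pics/w10.png

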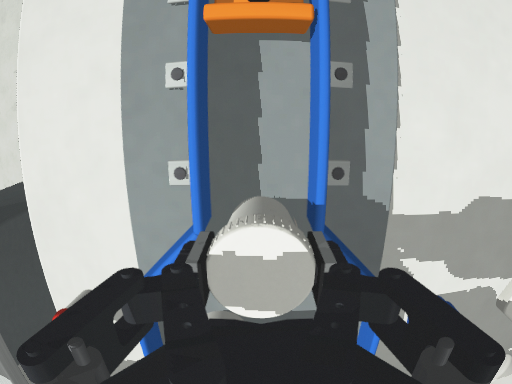

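The lane walls look symmetric about the cup: inner edges at 207 and 312, cup centre at 261. I'll slide about 8 cm down the lane.

Request:
move_arm([
  [0.5,0,0],
  [1.3,0,0],
  [2.2,0,0],
  [3.1,0,0],
  [4.0,0,0],
], gripper=[0.4,0.4,0.4,0.4,0.4], twist=[0,0,0,0,0])

```text
t: 10.92
eef_pos: [0.5139, 0.2266, 0.111]
tool_rot: [-0.0, 0.703, 0.711, 0.0]
contact_force: [0.1, 0.3, 0.2]
gripper_width: 0.563
```

Request:
move_arm([
  [0.9,0,0],
  [1.8,0,0],
  [2.7,0,0],
  [3.4,0,0],
  [3.8,0,0],
], gripper=[0.4,0.4,0.4,0.4,0.4], twist=[0,0,0,0,0])

```text
t: 11.33
eef_pos: [0.5134, 0.2646, 0.111]
tool_rot: [-0.0, 0.703, 0.711, 0.0]
contact_force: [-0.1, 0.9, 0.5]
gripper_width: 0.557
```

Request:
move_arm([
  [0,0,0],
  [0,0,0],
], gripper=[0.4,0.4], twist=[0,0])

```text
t: 11.5
eef_pos: [0.5135, 0.263, 0.1111]
tool_rot: [0.0, 0.703, 0.711, -0.0]
contact_force: [-0.1, 0.2, -0.3]
gripper_width: 0.558
```

```bash
python3 -c "
from h import *
plan((.5135,.277),.111,0.65)
c=save('wrist','w11.png')"
```

```text
t 11.5 pos [0.5135 0.263  0.1111] tray [ 0.0744 -0.0016] yawY 0.64 F [-0.1  0.2 -0.3] g 0.558
shift cm [1.4  0.01 0.  ] tool axes x,y [-0.011  1.    -0.   ] [ 1.     0.011 -0.   ]
twist -0.00020721063297130348
q7 [-0.91600473 -0.20113564]
```

View pics/w11.png

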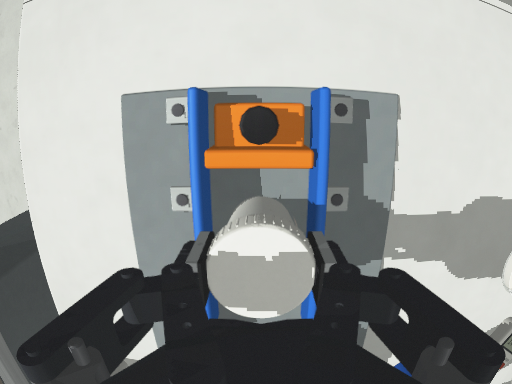

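The stop's face is at rows 150–168, just ahead of the cup. I'll measure the remaining gap.

```bash
python3 -c "
from h import *
c=read_camera('wrist')
im=c['pixels'][85:180,257].astype(int)
for i in range(45,95,2):print(85+i,im[i])
for v,z in((149,.034),(168,.004)):print(wray(c,258,v,z))
"
```

```text
130 [44 45 45]
132 [43 45 46]
134 [44 44 45]
136 [43 44 44]
138 [44 44 44]
140 [42 42 44]
142 [40 41 42]
144 [226 128  44]
146 [126  71  29]
148 [146  82  29]
150 [215 118  40]
152 [236 139  49]
154 [236 139  49]
156 [236 140  49]
158 [236 138  47]
160 [236 138  46]
162 [235 137  45]
164 [235 135  43]
166 [215 119  42]
168 [86 92 91]
170 [87 93 93]
172 [85 91 90]
174 [85 91 91]
176 [87 93 93]
178 [86 93 92]
[0.51152369 0.31223487 0.034     ]
[0.51140943 0.29708749 0.004     ]
```

Request:
move_arm([
  [0.3,0,0],
  [0.7,0,0],
  [1.0,0,0],
  [1.0,0,0],
], gripper=[0.4,0.4,0.4,0.4], twist=[0,0,0,0])

```text
t: 11.93
eef_pos: [0.5134, 0.2742, 0.1111]
tool_rot: [-0.0, 0.703, 0.711, 0.0]
contact_force: [0.3, -0.7, 0.6]
gripper_width: 0.557
```

Request:
move_arm([
  [0.1,0,0],
  [0.2,0,0],
  [0.2,0,0],
], gripper=[0.4,0.4,0.4], twist=[0,0,0])

```text
t: 12.18
eef_pos: [0.5134, 0.2753, 0.1111]
tool_rot: [-0.0, 0.703, 0.711, 0.0]
contact_force: [-0.2, 1.2, -0.4]
gripper_width: 0.554
```

```bash
python3 -c "
from h import *
plan((.5135,.278),.111,0.65)
c=save('wrist','w12.png')"
```

```text
t 12.1833 pos [0.5134 0.2753 0.1111] tray [ 0.0867 -0.0016] yawY 0.64 F [-0.2  1.2 -0.4] g 0.554
shift cm [0.27 0.01 0.01] tool axes x,y [-0.011  1.     0.   ] [1.    0.011 0.   ]
twist -0.00016601158465302232
q7 [-0.93244812 -0.2195256 ]
```

View pics/w12.png

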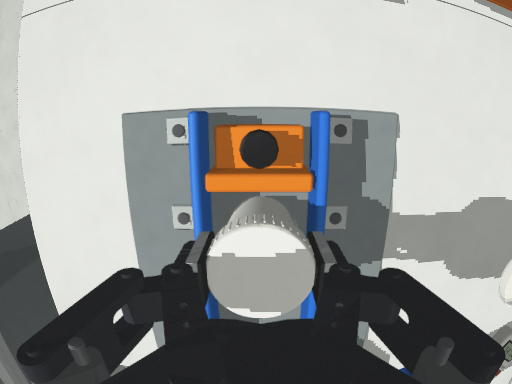

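There is still a small gap: the cup body's far edge is at row 197 and the stop's foot at row 190. I'll advance in small steps and watch the force.

Request:
move_arm([
  [0.1,0,0],
  [0.2,0,0],
  [0.2,0,0],
], gripper=[0.4,0.4,0.4], twist=[0,0,0])

```text
t: 12.48
eef_pos: [0.5134, 0.2773, 0.1111]
tool_rot: [-0.0, 0.703, 0.711, 0.0]
contact_force: [-0.9, 0.2, -0.2]
gripper_width: 0.561
```

Request:
move_arm([
  [0.1,0,0],
  [0.2,0,0],
  [0.2,0,0],
], gripper=[0.4,0.4,0.4], twist=[0,0,0])

```text
t: 12.73
eef_pos: [0.5134, 0.2794, 0.1111]
tool_rot: [-0.0, 0.703, 0.711, 0.0]
contact_force: [0.1, -1.0, -0.7]
gripper_width: 0.562
```

```bash
python3 -c "
from h import *
plan((.5135,.278),.111,0.65)
c=save('wrist','w13.png');o=get_obs();print(o['contact_force'],o['torque'])"
```

```text
t 12.7333 pos [0.5134 0.2794 0.1111] tray [ 0.0908 -0.0016] yawY 0.65 F [ 0.1 -1.  -0.7] g 0.562
shift cm [-0.14  0.01  0.01] tool axes x,y [-0.011  1.     0.   ] [1.    0.011 0.   ]
twist -5.9979958941014035e-05
q7 [-0.93784821 -0.22558072]
[ 0.45212902  0.00666745 -0.67872525] [-0.02110405 -0.01003065 -0.03753562]
```

View pics/w13.png

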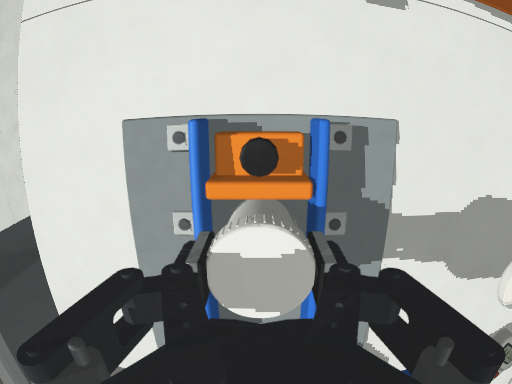

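```bash
python3 -c "
from h import *
c=read_camera('wrist')
print(-np.array(c['R']).T@np.array(c['t']),wray(c,258,199,.034),tr(wray(c,258,199,.034)))
for z in(.034,.004): print([np.round(wproj(c,(.513,y,z)),1) for y in (.295,.299,.303)])
"
```

```text
[0.51226738 0.3465196  0.1804845 ] [0.51149028 0.30324649 0.034     ] (np.float64(0.11465397063243778), np.float64(-9.195448558887563e-06))
[array([260.8, 214.2]), array([260.8, 206.9]), array([260.9, 199.5])]
[array([260.7, 198.1]), array([260.8, 191.8]), array([260.8, 185.5])]
```

Request:
move_arm([
  [0.1,0,0],
  [0.1,0,0],
  [0.1,0,0],
], gripper=[0.4,0.4,0.4], twist=[0,0,0])

```text
t: 13.08
eef_pos: [0.5134, 0.2801, 0.1111]
tool_rot: [-0.0, 0.703, 0.711, -0.0]
contact_force: [0.4, -0.7, -0.9]
gripper_width: 0.559
```

Request:
move_arm([
  [0.1,0,0],
  [0.1,0,0],
  [0.1,0,0],
], gripper=[0.4,0.4,0.4], twist=[0,0,0])

```text
t: 13.33
eef_pos: [0.5133, 0.2812, 0.1111]
tool_rot: [-0.0, 0.703, 0.711, 0.0]
contact_force: [0.7, 0.4, -0.8]
gripper_width: 0.557
```

By this estimate the stop's face is at about y = 0.303, so contact should come near 0.283. I'll continue in 1 mm steps.

Request:
move_arm([
  [0.1,0,0],
  [0.1,0,0],
  [0.1,0,0],
], gripper=[0.4,0.4,0.4], twist=[0,0,0])

```text
t: 13.58
eef_pos: [0.5134, 0.2822, 0.1111]
tool_rot: [-0.0, 0.703, 0.711, 0.0]
contact_force: [1.0, -0.2, -0.3]
gripper_width: 0.557
```

Request:
move_arm([
  [0.1,0,0],
  [0.1,0,0],
  [0.1,0,0],
], gripper=[0.4,0.4,0.4], twist=[0,0,0])

```text
t: 13.83
eef_pos: [0.5133, 0.2832, 0.1111]
tool_rot: [-0.0, 0.703, 0.711, 0.0]
contact_force: [0.6, 0.6, -1.1]
gripper_width: 0.56
```

```bash
python3 -c "
from h import *
F=[]
for i in range(6):
    c=save('wrist','w14.png');o=get_obs();F.append(np.r_[o['contact_force'],o['torque']])
print(np.round(np.mean(F,0),3),np.round(np.std(F,0),3),o['eef_pos'])"
```

```text
[-0.441  0.368 -0.43  -0.001  0.015  0.01 ] [0.543 0.483 0.461 0.019 0.016 0.023] [0.51335987 0.28305676 0.11110254]
```

View pics/w14.png

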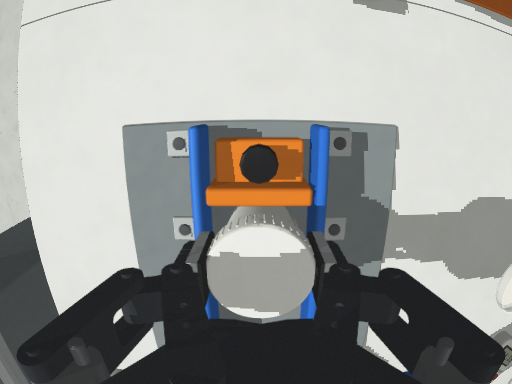

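```bash
python3 -c "
from h import *
c=read_camera('wrist');y=get_obs()['eef_pos'][1]
im=c['pixels'][195:215,240].astype(int);print([(195+i,tuple(im[i])) for i in range(5,14)])
print(wray(c,245,204.5,.034)[1]-y)
print(wproj(c,(.513,y+.020,.034)))"
```

```text
[(200, (np.int64(231), np.int64(129), np.int64(42))), (201, (np.int64(231), np.int64(130), np.int64(43))), (202, (np.int64(230), np.int64(128), np.int64(40))), (203, (np.int64(230), np.int64(129), np.int64(43))), (204, (np.int64(223), np.int64(123), np.int64(38))), (205, (np.int64(205), np.int64(124), np.int64(67))), (206, (np.int64(170), np.int64(148), np.int64(127))), (207, (np.int64(173), np.int64(174), np.int64(168))), (208, (np.int64(172), np.int64(175), np.int64(168)))]
0.020941001214628663
(np.float64(260.87862241265066), np.float64(206.3987540548361))
```

Only about 1 mm remains to contact. Continuing.

Request:
move_arm([
  [0.1,0,0],
  [0.1,0,0],
  [0.1,0,0],
], gripper=[0.4,0.4,0.4], twist=[0,0,0])

```text
t: 14.43
eef_pos: [0.5134, 0.2837, 0.1111]
tool_rot: [0.0, 0.703, 0.711, -0.0]
contact_force: [0.3, -1.6, -0.7]
gripper_width: 0.558
```

Request:
move_arm([
  [0.1,0,0],
  [0.1,0,0],
  [0.1,0,0],
], gripper=[0.4,0.4,0.4], twist=[0,0,0])

```text
t: 14.68
eef_pos: [0.5134, 0.2842, 0.1111]
tool_rot: [0.0, 0.703, 0.711, -0.0]
contact_force: [-0.7, -5.6, 2.3]
gripper_width: 0.56
```

```bash
cat >> h.py <<'E'
def fm(n=6,name='tmp.png'):
    F=[]
    for i in range(n):
        c=save('wrist',name);o=get_obs();F.append(np.r_[o['contact_force'],o['torque']])
    print(np.round(np.mean(F,0),3),np.round(np.std(F,0)/n**.5,3),np.round(o['eef_pos'],4),o['t'],o['gripper_width'])
    return c
E
python3 -c "
from h import *
fm(5,'w15.png')"
```

```text
[-0.998 -4.83   2.991 -1.141  0.137  0.037] [0.115 0.137 0.21  0.014 0.008 0.013] [0.5134 0.2843 0.1112] 14.9333 0.5553707364109913
```

Contact: Fy is −5 N at y = 0.284. I'll ease back about 1 mm to relieve the load, lower and release.

Request:
move_arm([
  [-0.1,0,0],
  [-0.1,0,0.05],
  [-0.1,0,0.1],
  [-0.1,0,0.16],
  [-0.1,0,0.16],
], gripper=[0.4,0.4,0.4,0.4,0.4], twist=[0,0,0,0,0])

```text
t: 15.35
eef_pos: [0.5135, 0.2839, 0.1097]
tool_rot: [0.0, 0.703, 0.711, 0.0]
contact_force: [-0.0, -4.8, 4.7]
gripper_width: 0.554
```

```bash
python3 -c "
from h import *
fm(4,'w16.png')"
```

```text
[-0.933 -5.062  5.32  -1.029  0.202  0.011] [0.192 0.267 0.103 0.018 0.011 0.013] [0.5135 0.2839 0.1097] 15.55 0.5601369641078819
```

Request:
move_arm([
  [-0.05,0,-0.03],
  [-0.05,0,-0.03],
  [-0.05,0,-0.03],
  [-0.05,0,-0.03],
  [-0.05,0,-0.03],
], gripper=[0.4,0.4,0.6,0.7,0.75], twist=[0,0,0,0,0])

```text
t: 15.97
eef_pos: [0.5131, 0.2847, 0.1097]
tool_rot: [-0.0, 0.703, 0.711, 0.0]
contact_force: [0.3, 0.7, -0.1]
gripper_width: 0.749
```

Request:
move_arm([
  [0,0,0],
  [0,0,0],
  [0,0,0],
], gripper=[0.8,0.8,0.8], twist=[0,0,0])

```text
t: 16.22
eef_pos: [0.5133, 0.2838, 0.1098]
tool_rot: [-0.0, 0.703, 0.711, 0.0]
contact_force: [-0.4, 1.2, 0.4]
gripper_width: 0.797
```

```bash
python3 -c "
from h import *
fm(1,'w17.png')"
```

```text
[-0.414  0.208 -0.209 -0.02  -0.001 -0.013] [0. 0. 0. 0. 0. 0.] [0.5133 0.2838 0.1098] 16.2667 0.8005189189688964
```

View pics/w17.png

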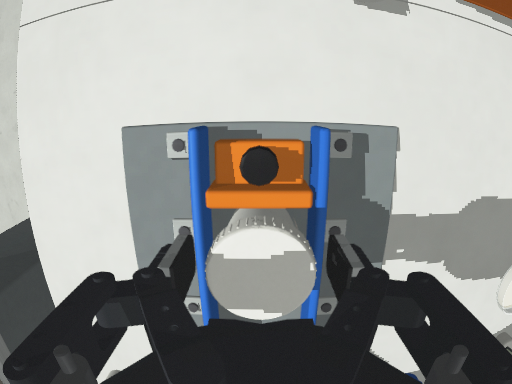

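White is released and standing against the stop, lid at (262,270). I'll rise and return to the red cup.

Request:
move_arm([
  [0,0,-0.5],
  [0,0,-2],
  [0,0,-4.5],
  [0,0,-6.5],
  [-2,0,-6.5],
], gripper=[0.9,1,1,1,1], twist=[0,0,0,0,0])

```text
t: 16.68
eef_pos: [0.5153, 0.2685, 0.1788]
tool_rot: [-0.0, 0.701, 0.713, 0.004]
contact_force: [0.5, 0.3, -0.4]
gripper_width: 1.002
```

Request:
move_arm([
  [-3,-0.5,0],
  [-6,-1,0],
  [-9,-1.5,0],
  [-12,-2,0],
  [-14.5,-2.6,0],
], gripper=[1,1,1,1,1], twist=[0,0,0,0,0])

```text
t: 17.1
eef_pos: [0.4889, 0.1161, 0.1753]
tool_rot: [0.0, 0.704, 0.711, 0.0]
contact_force: [1.0, 0.1, -0.6]
gripper_width: 0.998
```

Request:
move_arm([
  [-1.5,0,0],
  [-2.2,0,0],
  [-2.2,0,0],
  [-2.2,0,0],
  [-2.2,0,0],
], gripper=[1,1,1,1,1], twist=[0,0,0,0,0])

```text
t: 17.52
eef_pos: [0.4898, 0.0979, 0.1749]
tool_rot: [-0.0, 0.703, 0.712, 0.0]
contact_force: [-0.2, 0.3, 1.1]
gripper_width: 1.0
```

```bash
python3 -c "
from h import *
plan((.4853,.0966),.11,0.65)
c=save('wrist','w18.png');wlids(c,roi=dict(red=(200,165,330,320),white=(180,0,330,80)))"
```

```text
t 17.5167 pos [0.4898 0.0979 0.1749] tray [-0.0905  0.0241] yawY 0.74 F [-0.2  0.3  1.1] g 1.0
shift cm [-0.13 -0.45  6.49] tool axes x,y [-0.013  1.     0.001] [1.    0.013 0.   ]
twist 0.001540705721101093
q7 [-0.75570071  0.00551402]
red [ 218  184   75   73 3489] centre [0.4847 0.0984] dia 0.0462 tray [-0.0899  0.0291]
white [180   0   5  80 325] centre [-0.9418  0.1781] dia 2.7659 tray [0.0063 1.4546]
```

View pics/w18.png

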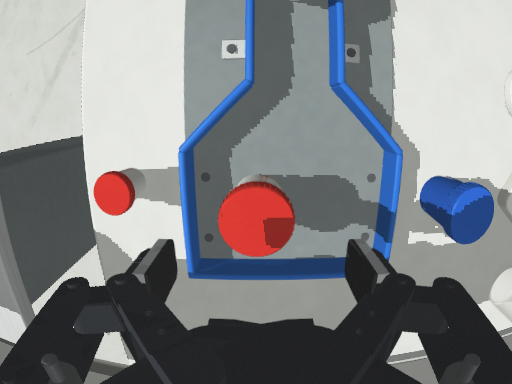

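The red lid is at (257,218). Its centre, about (0.485, 0.097), agrees with where I released it, so I'll shift over and descend.

Request:
move_arm([
  [-0.1,-0.45,1],
  [-0.1,-0.45,3],
  [-0.1,-0.45,5],
  [-0.1,-0.45,6.2],
  [-0.1,-0.45,6.5],
], gripper=[1,1,1,1,1], twist=[0,0,0,0,0])

```text
t: 17.98
eef_pos: [0.4839, 0.0963, 0.1079]
tool_rot: [-0.001, 0.702, 0.712, -0.001]
contact_force: [0.1, -0.0, -0.6]
gripper_width: 1.001
```

Request:
move_arm([
  [0,0,0],
  [0,0,0],
  [0,0,0],
], gripper=[0.9,0.8,0.75], twist=[0,0,0])

```text
t: 18.23
eef_pos: [0.4855, 0.0957, 0.1105]
tool_rot: [0.0, 0.703, 0.711, 0.001]
contact_force: [0.1, 0.2, -0.1]
gripper_width: 0.748
```

```bash
python3 -c "
from h import *
plan((.4852,.097),.11,0.65)
c=save('wrist','w19.png')"
```

```text
t 18.2333 pos [0.4855 0.0957 0.1105] tray [-0.0926  0.0283] yawY 0.65 F [ 0.1  0.2 -0.1] g 0.748
shift cm [ 0.13 -0.03  0.05] tool axes x,y [-0.011  1.     0.   ] [1.    0.011 0.001]
twist 3.6566522009975815e-05
q7 [-0.68113769  0.08794327]
```

View pics/w19.png

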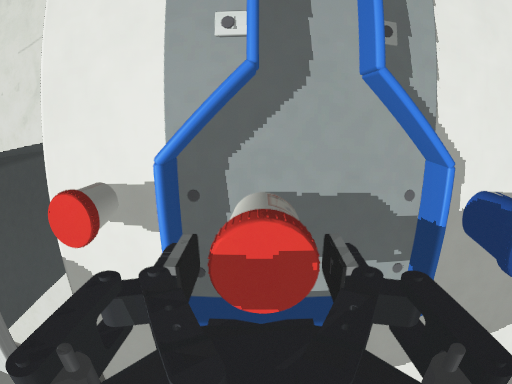

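The red lid sits between the pads at (264,262). I'll nudge forward 1.5 mm and close.

Request:
move_arm([
  [0.15,0,0.05],
  [0.2,0,0.05],
  [0.2,0,0.05],
  [0.2,0,0.05],
  [0.2,0,0.05],
], gripper=[0.72,0.66,0.6,0.5,0.4], twist=[0,0,0,0,0])

```text
t: 18.7
eef_pos: [0.4852, 0.0973, 0.1098]
tool_rot: [0.0, 0.703, 0.711, 0.0]
contact_force: [-1.5, 0.5, 5.3]
gripper_width: 0.564
```

Request:
move_arm([
  [0,0,0],
  [0,0,0],
  [0,0,-0.1],
  [0,0,-0.2],
  [0,0,-0.2],
], gripper=[0.4,0.4,0.4,0.4,0.4], twist=[0,0,0,0,0])

```text
t: 19.12
eef_pos: [0.4849, 0.0972, 0.1114]
tool_rot: [0.0, 0.703, 0.711, 0.0]
contact_force: [0.4, 0.6, -1.1]
gripper_width: 0.556
```

```bash
python3 -c "
from h import *
plan((.5147,.186),.1115,0.65)
c=save('wrist','w20.png')"
```

```text
t 19.1167 pos [0.4849 0.0972 0.1114] tray [-0.091  0.029] yawY 0.63 F [ 0.4  0.6 -1.1] g 0.556
shift cm [ 8.84  3.08 -0.01] tool axes x,y [-0.011  1.     0.   ] [1.    0.011 0.   ]
twist -0.00034450196268393906
q7 [-0.68625484  0.08271256]
```

View pics/w20.png

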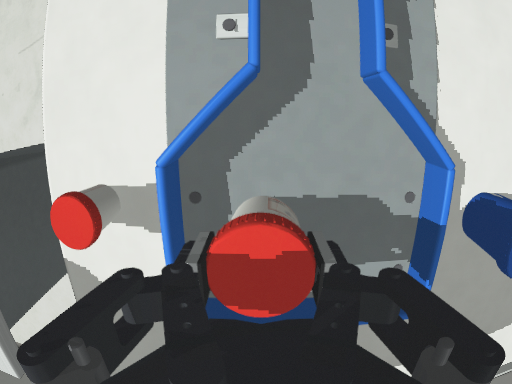

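Gripped. Now centre it and slide toward the mouth.

Request:
move_arm([
  [0.3,0.2,0],
  [0.9,0.7,0],
  [1.6,1.3,0],
  [2.3,1.9,0],
  [3.0,2.5,0],
], gripper=[0.4,0.4,0.4,0.4,0.4], twist=[0,0,0,0,0])

```text
t: 19.58
eef_pos: [0.5105, 0.1288, 0.1113]
tool_rot: [0.0, 0.703, 0.711, 0.0]
contact_force: [-0.2, 0.6, -0.6]
gripper_width: 0.559
```

Request:
move_arm([
  [0.8,0.4,0],
  [1.7,0.5,0],
  [2.6,0.5,0],
  [3.4,0.5,0],
  [3.8,0.5,0],
], gripper=[0.4,0.4,0.4,0.4,0.4], twist=[0,0,0,0,0])

```text
t: 20.0
eef_pos: [0.5137, 0.1674, 0.1111]
tool_rot: [-0.0, 0.703, 0.712, -0.0]
contact_force: [-0.1, 1.5, -0.5]
gripper_width: 0.557
```

```bash
python3 -c "
from h import *
plan((.514,.2328),.1115,0.65)
c=save('wrist','w21.png')"
```

```text
t 20.0 pos [0.5137 0.1674 0.1111] tray [-0.0212 -0.0007] yawY 0.73 F [-0.1  1.5 -0.5] g 0.557
shift cm [ 6.54  0.11 -0.03] tool axes x,y [-0.013  1.     0.   ] [ 1.     0.013 -0.   ]
twist 0.0013952350661463034
q7 [-0.78339934 -0.0272298 ]
```

View pics/w21.png

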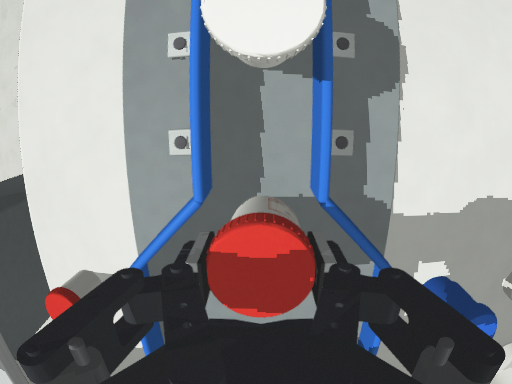

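Lane is centred and white is ahead at (264,10). Sliding on to within about 1 cm.

Request:
move_arm([
  [0.6,0.05,0],
  [1.4,0.1,0],
  [2.2,0.1,0],
  [3.0,0.1,0],
  [3.6,0.1,0],
], gripper=[0.4,0.4,0.4,0.4,0.4], twist=[0,0,0,0,0])

```text
t: 20.47
eef_pos: [0.5147, 0.203, 0.1113]
tool_rot: [-0.0, 0.703, 0.711, 0.0]
contact_force: [-0.2, -0.5, -0.5]
gripper_width: 0.557
```

Request:
move_arm([
  [0.6,0,0],
  [1.2,0,0],
  [1.7,0,0],
  [1.9,0,0],
  [1.9,0,0],
], gripper=[0.4,0.4,0.4,0.4,0.4], twist=[0,0,0,0,0])

```text
t: 20.88
eef_pos: [0.5145, 0.2213, 0.1113]
tool_rot: [-0.0, 0.703, 0.711, 0.0]
contact_force: [0.2, 0.2, -0.7]
gripper_width: 0.559
```

```bash
python3 -c "
from h import *
plan((.514,.2328),.1115,0.65)
c=save('wrist','w22.png');wlids(c,z=.069,roi=dict(red=(190,200,330,330),white=(180,60,340,215)))"
```

```text
t 20.8833 pos [0.5145 0.2213 0.1113] tray [ 0.0327 -0.0021] yawY 0.68 F [ 0.2  0.2 -0.7] g 0.559
shift cm [ 1.15 -0.03 -0.02] tool axes x,y [-0.012  1.     0.   ] [1.    0.012 0.   ]
twist 0.0004857282303251032
q7 [-0.86886598 -0.11702647]
red [ 209  224   99   36 2366] centre [0.5114 0.2372] dia 0.0243 tray [0.0486 0.0008]
white [  197    71   123   121 11723] centre [0.5125 0.2817] dia 0.0461 tray [ 0.0931 -0.0008]
```

View pics/w22.png

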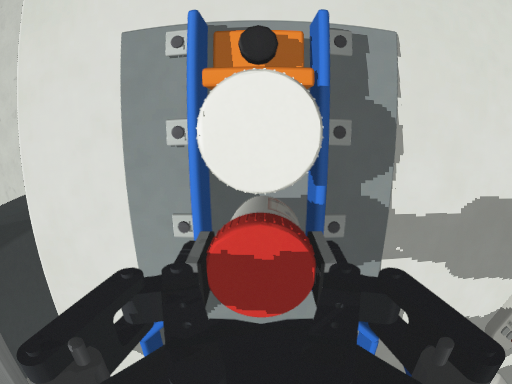

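The gap is about 11 mm: the white lid's near edge is at row 193 and the red lid's far edge at row 213. I'll advance 8 mm and look again.

Request:
move_arm([
  [0.3,-0.03,0],
  [0.6,-0.03,0],
  [0.8,-0.03,0],
  [0.8,-0.03,0],
], gripper=[0.4,0.4,0.4,0.4], twist=[0,0,0,0])

```text
t: 21.27
eef_pos: [0.5141, 0.2292, 0.1113]
tool_rot: [-0.0, 0.703, 0.711, 0.0]
contact_force: [0.2, 0.0, -0.5]
gripper_width: 0.559
```

```bash
python3 -c "
from h import *
c=fm(2,'w23.png')
cv2.imwrite('pics/w23c.png',cv2.resize(c['pixels'][80:300,180:340,::-1],None,fx=3.5,fy=2.7,interpolation=2))"
```

```text
[ 0.062 -0.054 -0.452 -0.024 -0.003  0.005] [0.186 0.469 0.265 0.009 0.012 0.009] [0.5142 0.2287 0.1113] 21.3667 0.5563666578758677
```

View pics/w23c.png

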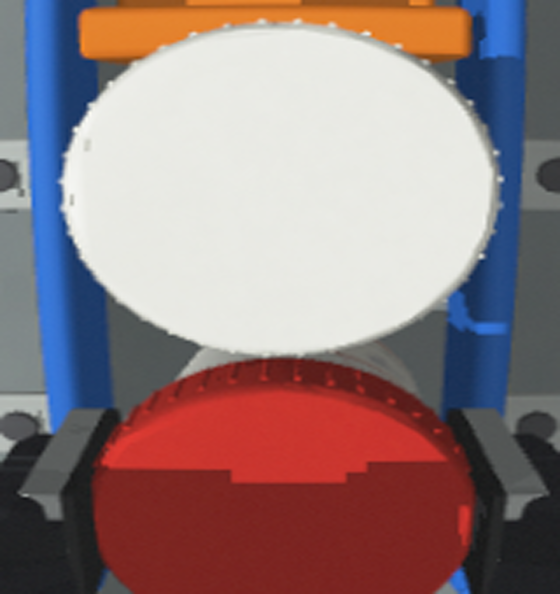

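About 4 mm remains: white's near edge is at row 211 and red's top edge at row 222. This fits the position reckoning (0.2328 against 0.2288).

Request:
move_arm([
  [0.15,0,0],
  [0.25,0,0],
  [0.25,0,0],
], gripper=[0.4,0.4,0.4], twist=[0,0,0])

```text
t: 21.62
eef_pos: [0.5141, 0.2314, 0.1113]
tool_rot: [-0.0, 0.703, 0.711, 0.0]
contact_force: [-0.1, 0.2, 0.9]
gripper_width: 0.558
```

```bash
python3 -c "
from h import *
c=fm(3,'w24.png')
cv2.imwrite('pics/w24c.png',cv2.resize(c['pixels'][190:245,220:300,::-1],None,fx=10,fy=10,interpolation=2))"
```

```text
[-0.014  0.046  0.163  0.002  0.003  0.006] [0.328 0.163 0.236 0.02  0.018 0.012] [0.5141 0.2311 0.1113] 21.7667 0.5619702402236592
```

View pics/w24c.png

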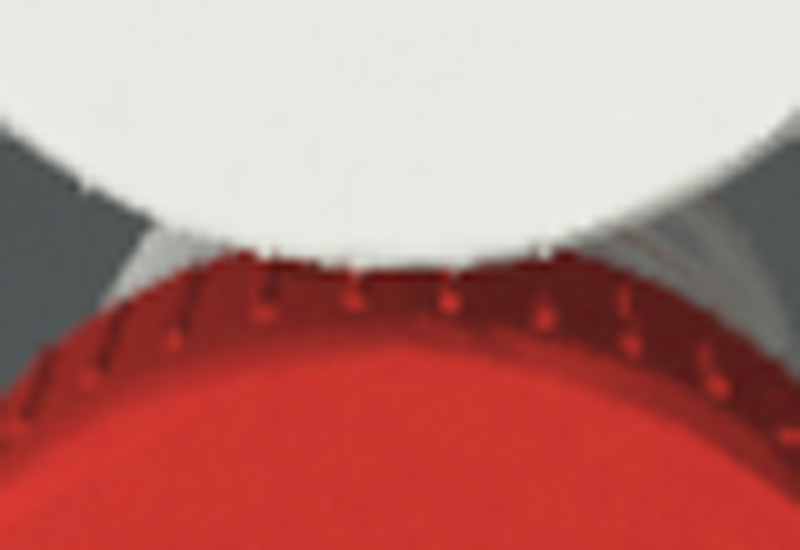

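Roughly 1.5–2 mm is left: white's edge is at row 216 and red's knurl top at row 221. Advancing in sub-millimetre steps.

Request:
move_arm([
  [0.1,0,0],
  [0.1,0,0],
  [0.1,0,0],
], gripper=[0.4,0.4,0.4], twist=[0,0,0])

```text
t: 22.02
eef_pos: [0.5141, 0.2322, 0.1113]
tool_rot: [-0.0, 0.703, 0.711, 0.0]
contact_force: [0.2, 0.1, -1.4]
gripper_width: 0.56
```

```bash
python3 -c "
from h import *
c=fm(3,'w25.png')
cv2.imwrite('pics/w25c.png',cv2.resize(c['pixels'][190:245,220:300,::-1],None,fx=10,fy=10,interpolation=2))"
```

```text
[-0.476 -0.115 -0.358 -0.004 -0.005 -0.03 ] [0.269 0.173 0.251 0.006 0.018 0.006] [0.5141 0.2321 0.1113] 22.1667 0.554108644613002
```

View pics/w25c.png

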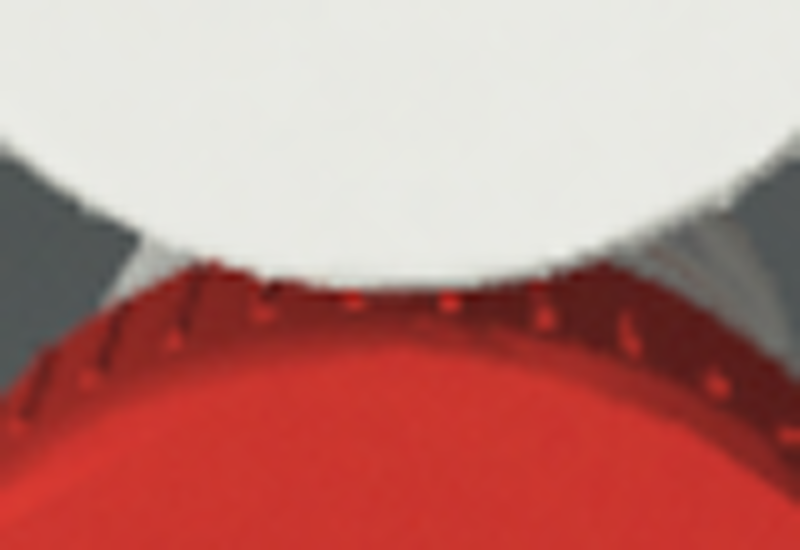

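Request:
move_arm([
  [0.05,0,0],
  [0.05,0,0],
  [0.05,0,0],
], gripper=[0.4,0.4,0.4], twist=[0,0,0])

```text
t: 22.42
eef_pos: [0.5141, 0.2326, 0.1113]
tool_rot: [-0.0, 0.703, 0.711, -0.0]
contact_force: [0.2, 1.0, -0.8]
gripper_width: 0.563
```

```bash
cat >> h.py <<'E'
def rows(c,u=255):
    im=c['pixels'].astype(float)
    a=im[90:260,u-6:u+7].mean(1)
    sat=a[:,1]  # green: high on white lid, low on red
    i=np.arange(170)
    j=[k for k in range(1,170) if sat[k-1]>150 and sat[k]<=150]
    e=[90+k-1+(sat[k-1]-150)/(sat[k-1]-sat[k]) for k in j]
    # orange->white border: blue rises
    b=a[:,2]; f=[90+k-1+(150-b[k-1])/(b[k]-b[k-1]) for k in range(1,170) if b[k-1]<150<=b[k]]
    r=a[:,0]; g=[90+k for k in range(100,170) if r[k-1]<185<=r[k]]
    print('white near edge',np.round(e,2),'white far edge',np.round(f,2),'red face',g)
E
python3 -c "
from h import *
import types
for n in('w23','w24','w25'):
    rows({'pixels':cv2.imread('pics/'+n+'.png')[:,:,::-1]})
c=fm(3,'w26.png');rows(c)
cv2.imwrite('pics/w26c.png',cv2.resize(c['pixels'][190:245,220:300,::-1],None,fx=10,fy=10,interpolation=2))"
```

```text
white near edge [211.29] white far edge [] red face [226]
white near edge [215.83] white far edge [94.23] red face [226]
white near edge [218.05] white far edge [96.54] red face [226]
[-0.246 -0.159 -0.21   0.009  0.031 -0.006] [0.149 0.133 0.171 0.023 0.002 0.018] [0.5141 0.2326 0.1113] 22.5667 0.5568852610050299
white near edge [219.17] white far edge [97.86] red face [226]
```

View pics/w26c.png

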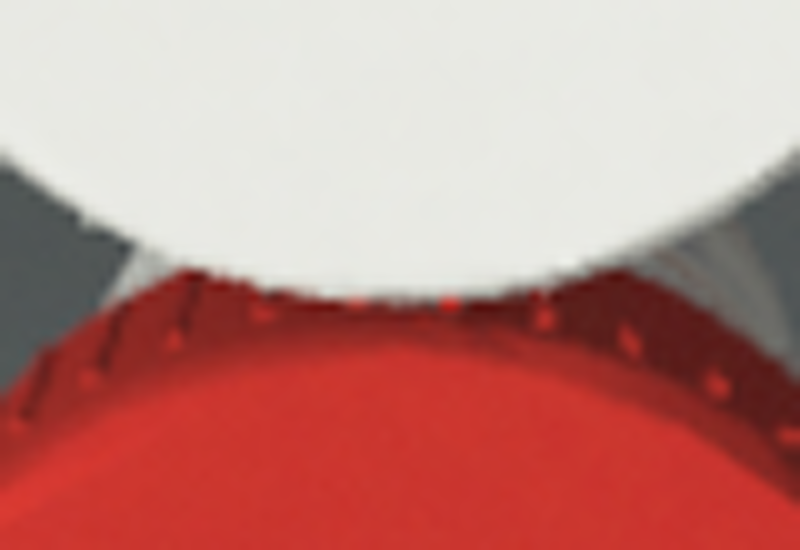

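Request:
move_arm([
  [0.05,0,0],
  [0.05,0,0],
  [0.05,0,0],
], gripper=[0.4,0.4,0.4], twist=[0,0,0])

```text
t: 22.82
eef_pos: [0.5141, 0.2331, 0.1113]
tool_rot: [-0.0, 0.703, 0.711, 0.0]
contact_force: [-0.4, -0.1, -1.0]
gripper_width: 0.558
```

```bash
python3 -c "
from h import *
c=fm(3,'w27.png');rows(c)
cv2.imwrite('pics/w27c.png',cv2.resize(c['pixels'][190:245,220:300,::-1],None,fx=10,fy=10,interpolation=2))"
```

```text
[ 0.064  0.325 -0.282 -0.001  0.017 -0.03 ] [0.386 0.154 0.201 0.001 0.006 0.006] [0.5141 0.2331 0.1113] 22.9667 0.5603171377309963
white near edge [220.18] white far edge [99.] red face [226]
```

View pics/w27c.png

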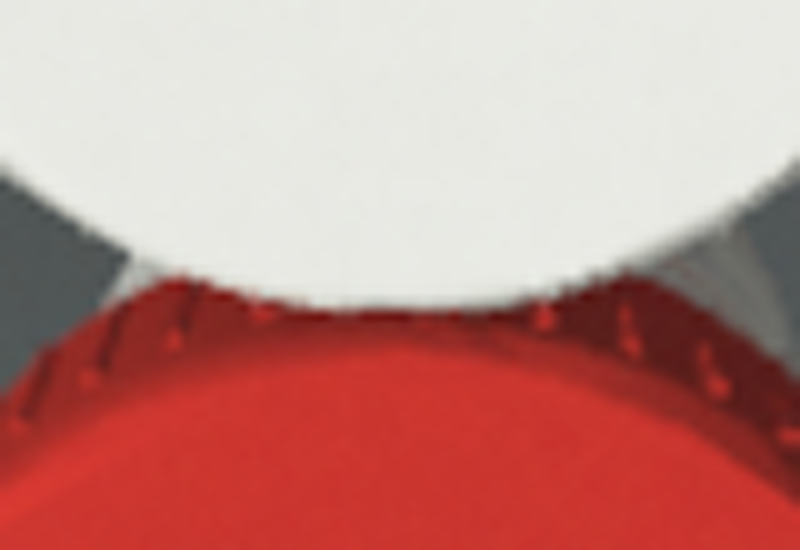

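Request:
move_arm([
  [0.05,0,0],
  [0.05,0,0],
  [0.05,0,0],
], gripper=[0.4,0.4,0.4], twist=[0,0,0])

```text
t: 23.22
eef_pos: [0.5141, 0.2335, 0.1113]
tool_rot: [0.0, 0.703, 0.711, -0.0]
contact_force: [0.9, -0.1, -0.1]
gripper_width: 0.56
```

```bash
python3 -c "
from h import *
c=fm(3,'w28.png');rows(c)
cv2.imwrite('pics/w28c.png',cv2.resize(c['pixels'][190:245,220:300,::-1],None,fx=10,fy=10,interpolation=2))"
```

```text
[-0.132  0.014 -0.56  -0.05   0.014  0.009] [0.241 0.16  0.445 0.006 0.009 0.014] [0.5141 0.2335 0.1113] 23.3667 0.5572871181375177
white near edge [220.51] white far edge [99.88] red face [226]
```

Request:
move_arm([
  [0.05,0,0],
  [0.05,0,0],
  [0.05,0,0],
], gripper=[0.4,0.4,0.4], twist=[0,0,0])

```text
t: 23.62
eef_pos: [0.5141, 0.2341, 0.1113]
tool_rot: [0.0, 0.703, 0.711, 0.0]
contact_force: [0.6, -1.2, -0.6]
gripper_width: 0.557
```

```bash
python3 -c "
from h import *
c=fm(3,'w29.png');rows(c)
cv2.imwrite('pics/w29c.png',cv2.resize(c['pixels'][190:245,220:300,::-1],None,fx=10,fy=10,interpolation=2))"
```

```text
[-0.075 -0.744 -0.677 -0.068  0.004  0.021] [0.055 0.068 0.355 0.015 0.01  0.01 ] [0.5141 0.2341 0.1113] 23.7667 0.5587209080542581
white near edge [220.69] white far edge [99.77] red face [226]
```

View pics/w29c.png

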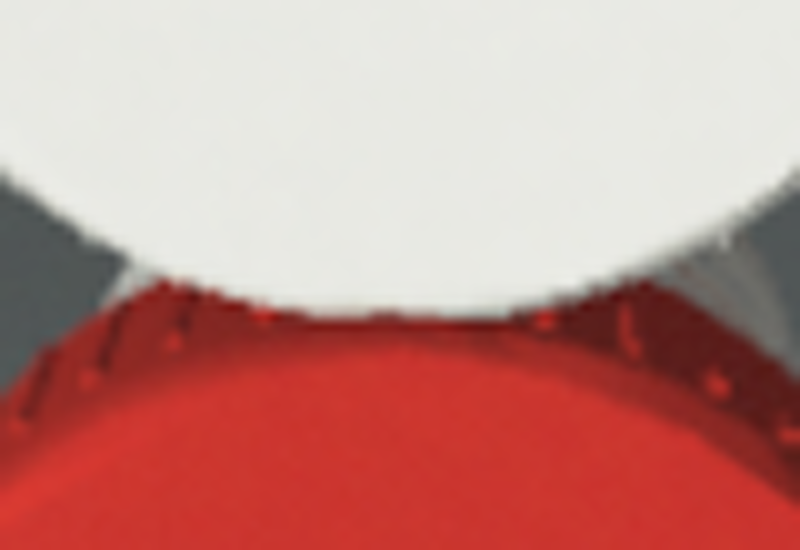

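White's edge has stopped receding (220.5 → 220.7) and Fy is −0.7 N, so the lids touch. I'll ease back 0.4 mm, lower red to the floor and check before releasing.

Request:
move_arm([
  [-0.03,0,0],
  [-0.03,0,0.06],
  [-0.03,0,0.12],
  [-0.03,0,0.16],
  [-0.03,0,0.16],
], gripper=[0.4,0.4,0.4,0.4,0.4], twist=[0,0,0,0,0])

```text
t: 24.18
eef_pos: [0.5141, 0.2339, 0.1099]
tool_rot: [-0.0, 0.703, 0.711, 0.0]
contact_force: [-0.9, -0.3, 3.3]
gripper_width: 0.562
```

```bash
python3 -c "
from h import *
c=fm(3,'w30.png');rows(c)
cv2.imwrite('pics/w30c.png',cv2.resize(c['pixels'][190:245,220:300,::-1],None,fx=10,fy=10,interpolation=2))"
```

```text
[-0.808 -0.213  3.713 -0.081  0.217 -0.011] [0.219 0.325 0.152 0.018 0.014 0.005] [0.5142 0.2339 0.1099] 24.3333 0.5553613620893233
white near edge [222.07] white far edge [99.42] red face [226]
```

View pics/w30c.png

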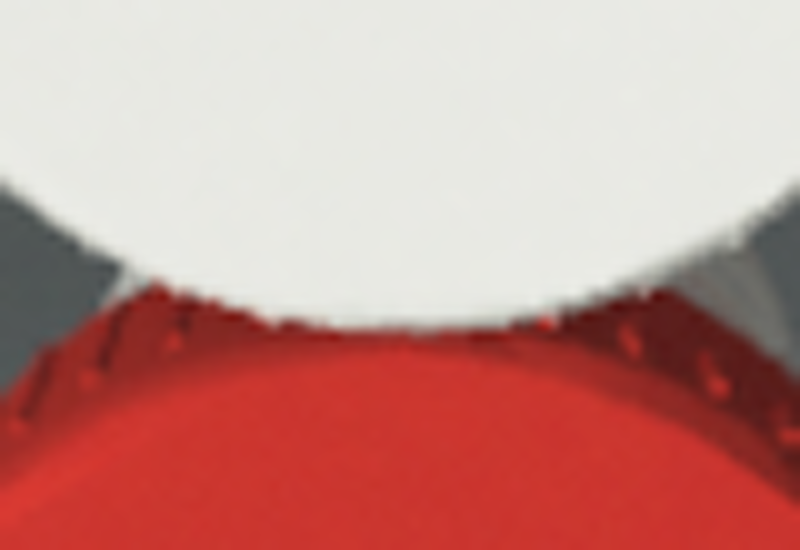

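It is on the floor (Fz +3.7 N) with the lids still together. Releasing.

Request:
move_arm([
  [0,0,-0.03],
  [0,0,-0.03],
  [0,0,-0.03],
  [0,0,-0.03],
  [0,0,-0.03],
], gripper=[0.4,0.4,0.6,0.7,0.75], twist=[0,0,0,0,0])

```text
t: 24.75
eef_pos: [0.5141, 0.2338, 0.1099]
tool_rot: [-0.0, 0.703, 0.711, -0.0]
contact_force: [-0.0, 0.4, -0.8]
gripper_width: 0.752
```

Request:
move_arm([
  [0,0,0],
  [0,0,0],
], gripper=[0.8,0.8], twist=[0,0])

```text
t: 24.92
eef_pos: [0.5141, 0.2338, 0.11]
tool_rot: [-0.0, 0.703, 0.711, -0.0]
contact_force: [0.1, -0.5, -0.5]
gripper_width: 0.797
```

```bash
python3 -c "
from h import *
c=fm(2,'w31.png');rows(c)
cv2.imwrite('pics/w31c.png',cv2.resize(c['pixels'][80:300,180:340,::-1],None,fx=3.5,fy=2.7,interpolation=2))
cv2.imwrite('pics/w31d.png',cv2.resize(c['pixels'][190:245,220:300,::-1],None,fx=10,fy=10,interpolation=2))"
```

```text
[-0.51   0.043  0.139  0.003 -0.029  0.001] [0.025 0.128 0.01  0.004 0.011 0.019] [0.5141 0.2338 0.11  ] 25.0167 0.7960432654269279
white near edge [223.06] white far edge [100.82] red face [228]
```

View pics/w31d.png

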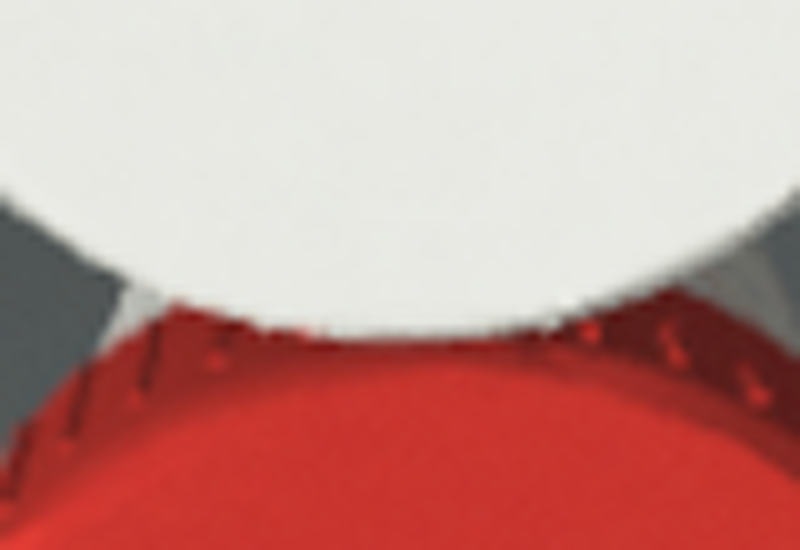

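View pics/w31c.png

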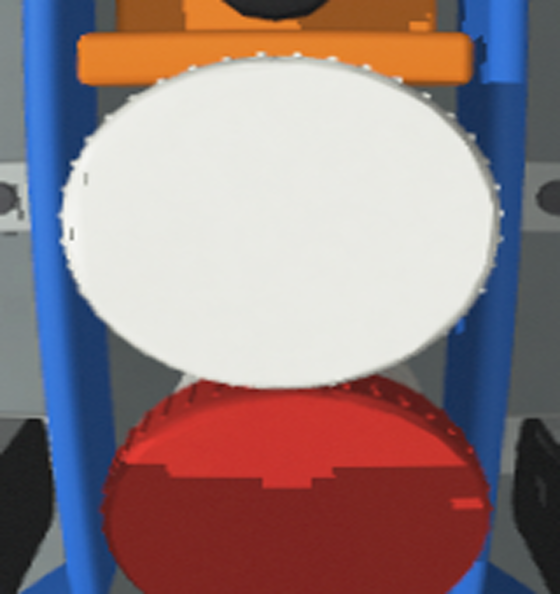

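On release, red shifted sideways about 2 mm, so I need to recheck the contact. I'll retreat and look straight down on the junction.

Request:
move_arm([
  [0,0,-0.5],
  [0,0,-2],
  [0,0,-4],
  [-2,0,-4.5],
  [-4,0,-4.5],
], gripper=[0.9,1,1,1,1], twist=[0,0,0,0,0])

```text
t: 25.43
eef_pos: [0.5155, 0.195, 0.157]
tool_rot: [0.0, 0.702, 0.712, 0.002]
contact_force: [0.9, -0.3, 0.0]
gripper_width: 0.999
```

Request:
move_arm([
  [0,0,0],
  [0,0,0],
  [0,0,0],
], gripper=[1,1,1], twist=[0,0,0])

```text
t: 25.68
eef_pos: [0.5145, 0.1943, 0.1552]
tool_rot: [-0.0, 0.703, 0.711, 0.0]
contact_force: [0.0, 0.1, -0.5]
gripper_width: 0.999
```

```bash
python3 -c "
from h import *
plan((.514,.2328),.11,.65)
c=fm(1,'w32.png')
print(wproj(c,(.514,.258,.068)))
cv2.imwrite('pics/w32c.png',cv2.resize(c['pixels'][80:300,160:360,::-1],None,fx=3,fy=2.7,interpolation=2))"
```

```text
t 25.6833 pos [0.5145 0.1943 0.1552] tray [ 0.0057 -0.0018] yawY 0.63 F [ 0.   0.1 -0.5] g 0.999
shift cm [ 3.85 -0.01  4.52] tool axes x,y [-0.011  1.     0.001] [1.    0.011 0.   ]
twist -0.000341984380363157
q7 [-0.87038381 -0.11282813]
[ 0.082 -0.624 -0.096 -0.015  0.06   0.043] [0. 0. 0. 0. 0. 0.] [0.5145 0.1947 0.155 ] 25.7333 1.0026828448124032
(np.float64(261.4031594038315), np.float64(120.50531757943415))
```

View pics/w32.png

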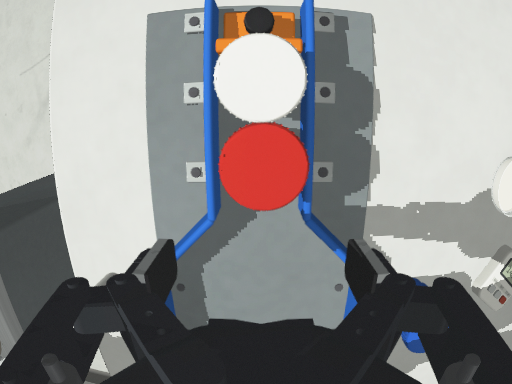

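View pics/w32c.png

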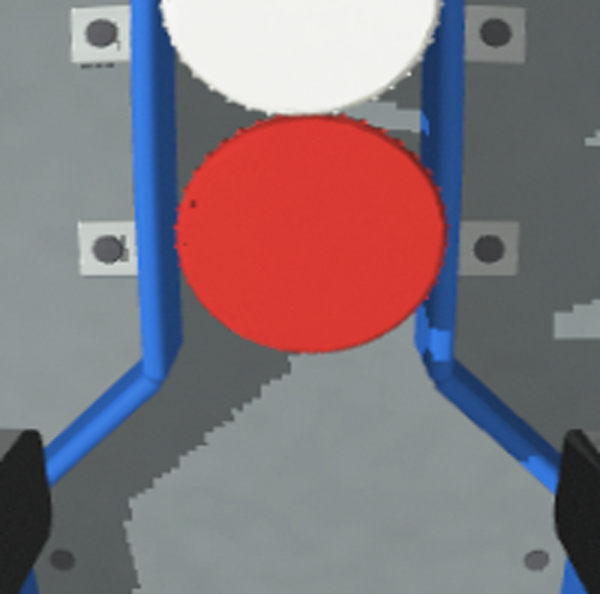

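The lids look touching or nearly so, at about (262,122). I'll centre the camera over the junction for a closer check.

Request:
move_arm([
  [-1.5,0,1],
  [-3,0,2],
  [-3.5,0,3.5],
  [-3.5,0,3.5],
  [-3.5,0,3.5],
], gripper=[1,1,1,1,1], twist=[0,0,0,0,0])

```text
t: 26.15
eef_pos: [0.5145, 0.1594, 0.1195]
tool_rot: [-0.0, 0.703, 0.711, -0.001]
contact_force: [0.3, 0.1, 0.7]
gripper_width: 1.001
```

```bash
python3 -c "
from h import *
c=fm(2,'w33.png')
print(wproj(c,(.514,.258,.068)),c['fx'])
cv2.imwrite('pics/w33c.png',cv2.resize(c['pixels'][120:200,220:300,::-1],None,fx=7.5,fy=7.5,interpolation=2))"
```

```text
[ 0.113 -0.699 -0.164 -0.003  0.    -0.013] [0.145 0.07  0.332 0.03  0.014 0.011] [0.5153 0.1601 0.1204] 26.25 0.9984992522841913
(np.float64(261.77502561637004), np.float64(39.64259242184775)) 297.3186396354542
```

View pics/w33.png

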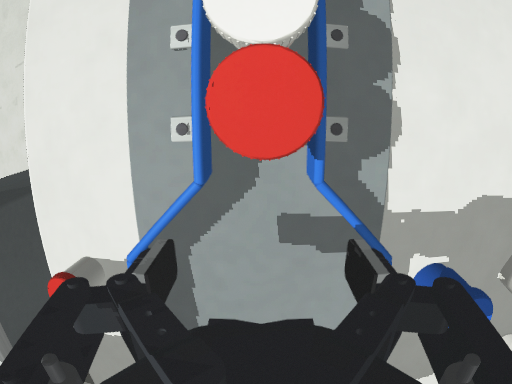

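View pics/w33c.png

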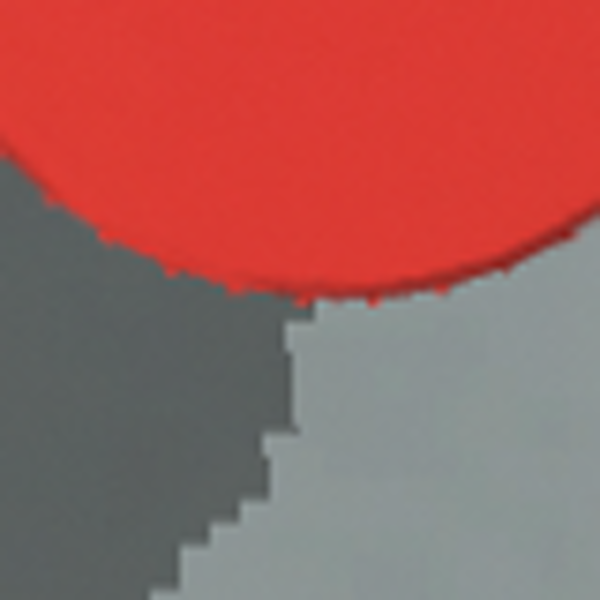

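That was the wrong way: the camera's axis is tilted, and the previous spot was directly above the junction. I'll return there at the lower height.

Request:
move_arm([
  [1,0,0],
  [2.2,0,0],
  [3.2,0,0],
  [3.2,0,0],
  [3.2,0,0],
], gripper=[1,1,1,1,1], twist=[0,0,0,0,0])

```text
t: 26.67
eef_pos: [0.5144, 0.1925, 0.1201]
tool_rot: [-0.0, 0.702, 0.712, 0.0]
contact_force: [0.2, 0.6, 0.4]
gripper_width: 0.999
```

```bash
python3 -c "
from h import *
c=fm(2,'w34.png')
print(wproj(c,(.514,.258,.068)),-np.array(c['R']).T@np.array(c['t']))
cv2.imwrite('pics/w34c.png',cv2.resize(c['pixels'][85:165,220:300,::-1],None,fx=7.5,fy=7.5,interpolation=2))"
```

```text
[-0.494 -0.292  0.068  0.006 -0.027 -0.023] [0.095 0.123 0.071 0.005 0.026 0.017] [0.5145 0.1907 0.12  ] 26.7667 0.9978010271462182
(np.float64(262.2496569743241), np.float64(115.2824255065023)) [0.51323862 0.25869084 0.18942215]
```

View pics/w34c.png

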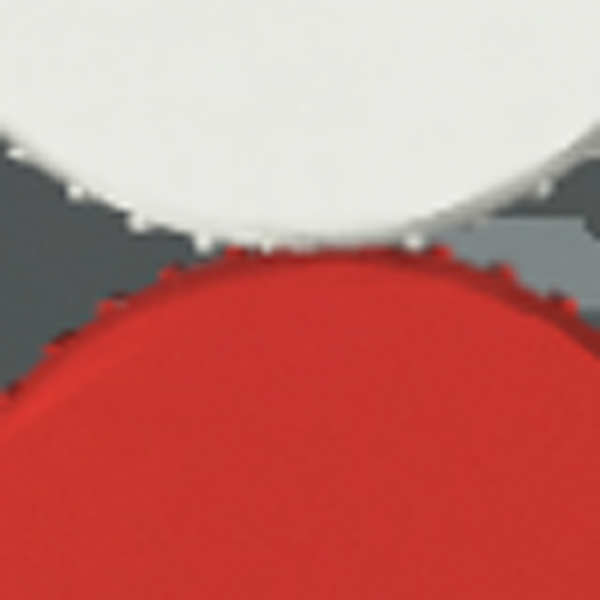

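No tray floor shows between the lids at the junction, (262,118) in the full image. As a numeric check, I'll compare the white-edge to red-face distance before and after release.

Run:
```python
from h import *
def prof(n):
    im=cv2.imread('pics/'+n+'.png')[:,:,::-1].astype(float)
    d=[]
    for u in range(235,290):
        g=im[170:245,u,1];r=im[170:245,u,0]
        k=[i for i in range(1,75) if g[i-1]>140 and g[i]<=140 and g[i-3]>200]
        if not k: continue
        k=k[-1];e=k-1+(g[k-1]-140)/(g[k-1]-g[k])
        m=[i for i in range(k+1,75) if r[i]>=175 and r[i-1]<175 and i>k+1]
        if m: i=m[0];d.append((u,e+170,170+i-1+(175-r[i-1])/(r[i]-r[i-1])))
    d=np.array(d);gap=d[:,2]-d[:,1]
    p=np.polyfit(d[:,0]-262,gap,2);print(n,'min gap px %.2f at u=%.1f'%(np.polyval(p,-p[1]/2/p[0]),262-p[1]/2/p[0]), 'raw',np.round(np.sort(gap)[:3],2))
for n in('w26','w27','w28','w29','w30','w31'):prof(n)
```

```text
w26 min gap px 4.94 at u=257.9 raw [4.79 4.84 4.93]
w27 min gap px 3.91 at u=257.9 raw [3.9  3.99 4.07]
w28 min gap px 3.43 at u=257.9 raw [3.55 3.61 3.72]
w29 min gap px 3.23 at u=258.2 raw [3.37 3.51 3.51]
w30 min gap px 1.97 at u=258.4 raw [1.92 2.01 2.07]
w31 min gap px 2.83 at u=261.1 raw [2.77 2.88 2.89]
```

Run:
```python
from h import *
c=save('top','t34.png');s=save('side','s34.png')
for n,cc in(('top',c),('side',s)):
    for q in('cup_red_mid','cup_white_mid','stop'):
        print(n,q,[(np.round(d['centre'],3),round(d['p'],2)) for d in spot_point(q,n)])
cv2.imwrite('pics/s34c.png',cv2.resize(s['pixels'][130:250,160:300,::-1],None,fx=5,fy=5,interpolation=2))
```

```text
top cup_red_mid [(array([0.38 , 0.109, 0.022]), 0.43)]
top cup_white_mid [(array([0.513, 0.282, 0.036]), 0.52), (array([0.66 , 0.101, 0.033]), 0.48)]
top stop [(array([0.509, 0.302, 0.002]), 0.69), (array([ 0.575,  0.487, -0.   ]), 0.23)]
side cup_red_mid [(array([0.514, 0.232, 0.034]), 0.65), (array([0.378, 0.108, 0.024]), 0.61)]
side cup_white_mid [(array([0.657, 0.099, 0.03 ]), 0.65)]
side stop []
```

View pics/s34c.png

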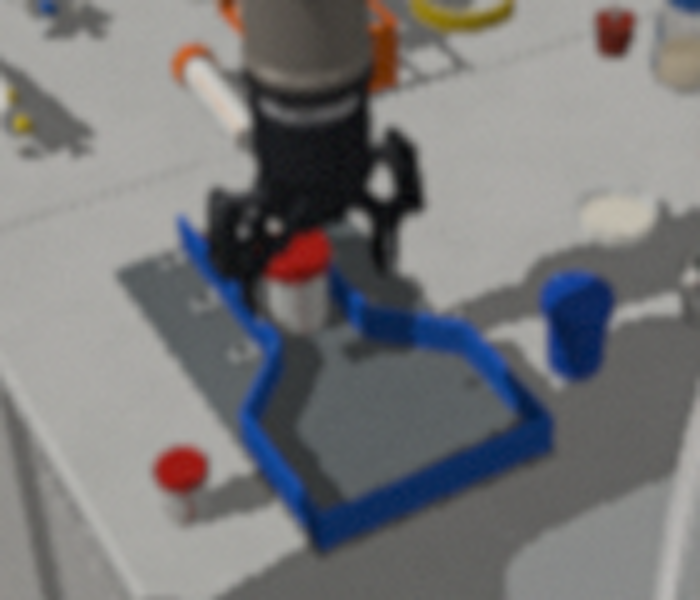

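The white-edge to red-face spacing rose by about 0.9 px (roughly 0.35 mm) on release, so I can't rule out a hairline gap. I'll fit circles to both rims from this near-vertical view and compare the centre distance with the lid diameter.

```bash
cat >> h.py <<'E'
def gapfit(c,zs=(.058,.062,.066)):
    im=c['pixels'].astype(int);r,g,b=im[...,0],im[...,1],im[...,2]
    u0,v0=wproj(c,(.5138,.258,.068));v0=int(v0)
    mr=(r>100)&(g<0.55*r)&(b<0.55*r); mw=(r>150)&(g>150)&(b>145)&(abs(r-b)<25)
    res={}
    for k,m,ya in(('red',mr,.233),('white',mw,.284)):
        uc,vc=wproj(c,(.5138,ya,.068));m=m.astype(np.uint8)
        yy,xx=np.mgrid[:384,:512];m[np.hypot(xx-uc,yy-vc)>75]=0
        n,l,s,ce=cv2.connectedComponentsWithStats(m);i=1+np.argmax(s[1:,4])
        m=cv2.morphologyEx((l==i).astype(np.uint8),cv2.MORPH_CLOSE,np.ones((5,5)))
        ct=max(cv2.findContours(m,cv2.RETR_EXTERNAL,cv2.CHAIN_APPROX_NONE)[0],key=len)[:,0]
        h=cv2.convexHull(ct)[:,0]; 
        # outward half pixel handled by convex hull of pixel centres (+0.5)
        res[k]=(ct,s[i][:5])
    for z in zs:
        C={}
        for k,(ct,s) in res.items():
            W=np.array([wray(c,u,v,z)[:2] for u,v in ct])
            f=least_squares(lambda p:np.hypot(*(W-p[:2]).T)-p[2],[*W.mean(0),.025],loss='soft_l1',f_scale=.0005)
            C[k]=f.x
        D=np.hypot(*(C['red'][:2]-C['white'][:2]));print(z,'red',np.round(C['red']*1000,1),'white',np.round(C['white']*1000,1),'D %.2f'%(D*1000),'ratio D/(r1+r2) %.4f'%(D/(C['red'][2]+C['white'][2])), 'gap if 51: %.2f'%(51*(D/(C['red'][2]+C['white'][2])-1)))
    print({k:v[1] for k,v in res.items()})
E
python3 -c "
from h import *
c=save('wrist','w35.png');gapfit(c)"
```

```text
0.058 red [515.4 231.1  25.9] white [512.7 282.8  25.8] D 51.77 ratio D/(r1+r2) 1.0003 gap if 51: 0.02
0.062 red [515.4 232.   25.2] white [512.7 282.1  25. ] D 50.20 ratio D/(r1+r2) 1.0003 gap if 51: 0.02
0.066 red [515.3 232.8  24.4] white [512.7 281.3  24.2] D 48.62 ratio D/(r1+r2) 1.0003 gap if 51: 0.01
{'red': array([  207,   116,   115,   112, 10117], dtype=int32), 'white': array([  200,     3,   119,   113, 10411], dtype=int32)}
```

View pics/w35.png

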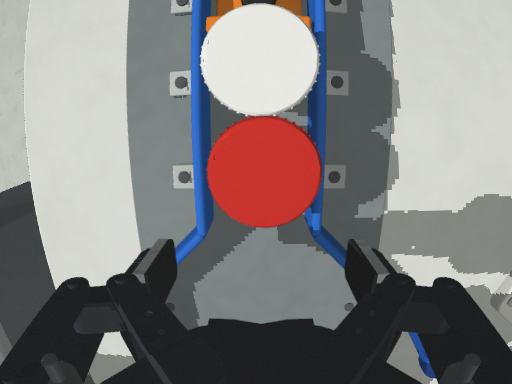

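The fitted gap is about 0.0 mm, so the lids touch. I'll raise the arm clear and do the final check.

Request:
move_arm([
  [0,0,-1.5],
  [0,0,-4],
  [-1,0,-7],
  [-4,0,-10],
  [-8,0,-12],
], gripper=[1,1,1,1,1], twist=[0,0,0,0,0])

```text
t: 27.63
eef_pos: [0.5163, 0.116, 0.2407]
tool_rot: [0.0, 0.701, 0.713, 0.002]
contact_force: [1.7, 0.0, 0.3]
gripper_width: 1.002
```

Request:
move_arm([
  [-3,0,-1],
  [-6,0,-2],
  [-9,0,-3],
  [-12,0,-3],
  [-12,0,-3],
], gripper=[1,1,1,1,1], twist=[0,0,0,0,0])

```text
t: 28.05
eef_pos: [0.5164, -0.0126, 0.2695]
tool_rot: [0.001, 0.706, 0.708, 0.0]
contact_force: [-0.3, -0.8, 0.1]
gripper_width: 1.002
```

Run:
```python
from h import *
c=save('top','t36.png');s=save('side','s36.png')
for n,cc in(('top',c),('side',s)):
    for q in('cup_red_mid','cup_white_mid','stop'):
        print(n,q,[(np.round(d['centre'],3),round(d['p'],2)) for d in spot_point(q,n)])
a=cv2.resize(s['pixels'][140:240,160:300,::-1],(560,400),interpolation=2)
b=cv2.resize(c['pixels'][160:285,175:300,::-1],(600,600),interpolation=2)
cv2.imwrite('pics/s36c.png',a);cv2.imwrite('pics/t36c.png',b);print(get_obs()['t'])
```

```text
top cup_red_mid [(array([0.512, 0.232, 0.037]), 0.58), (array([0.511, 0.304, 0.004]), 0.5), (array([0.513, 0.28 , 0.035]), 0.43)]
top cup_white_mid [(array([0.66 , 0.104, 0.035]), 0.79), (array([0.515, 0.28 , 0.032]), 0.58)]
top stop [(array([0.509, 0.3  , 0.002]), 0.73)]
side cup_red_mid [(array([0.375, 0.108, 0.021]), 0.69), (array([0.513, 0.231, 0.035]), 0.64), (array([0.512, 0.189, 0.004]), 0.49)]
side cup_white_mid [(array([0.516, 0.28 , 0.039]), 0.68), (array([0.658, 0.095, 0.029]), 0.53), (array([0.514, 0.228, 0.031]), 0.5)]
side stop [(array([0.512, 0.3  , 0.007]), 0.53)]
28.45
```

View pics/s36c.png

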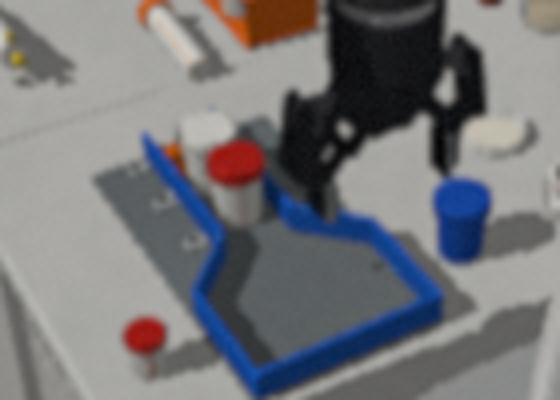

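View pics/t36c.png

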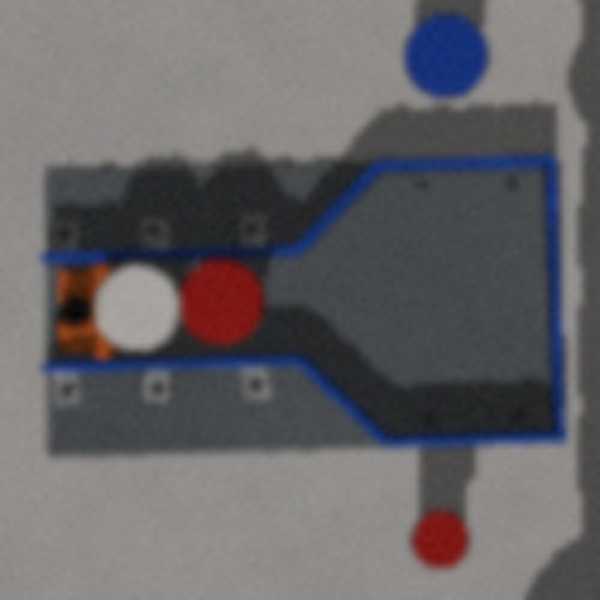

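View pics/t36.png

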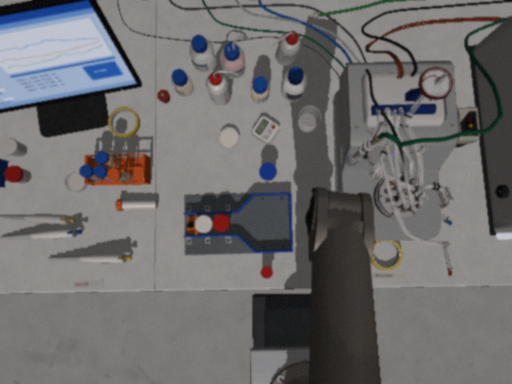

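Both cups are upright in the lane: white at the stop at top-image pixel (204,224), red against it at (221,223). The rest of the bench is unchanged and the arm is clear, so I'm handing in.

```bash
python3 -c "
from station import *
print(hand_in())"
```

```text
the job is handed in; nothing more can be done
None
```

I handed the job in at about 28.5 s of the 72 s, with all three moves done in the order you asked. I gripped each cup by its lid and raised it about 2 mm to slide it.

1. **Red back:** I moved the red cup about 51 mm straight back into the pen.
2. **White down the lane:** I moved the white cup through the mouth and down the lane until it met the orange stop. The wrist force there was about 5 N. I then lowered and released it.
3. **Red behind white:** I brought the red cup in until its lid touched the white one (about 0.7 N), then lowered and released it.

**Last checks:**
- **Lids touching:** circles fitted to both lids from above gave a gap of about 0.02 mm, good to about 0.3 mm. When I released red it shifted about 2 mm sideways, and the spacing between the lids read about 0.35 mm larger than while gripped. The later circle fit and close-up still showed contact.
- **Cups and bench:** in the top and side pictures both cups stand upright in the lane, white at about y = 0.28 m and red at about y = 0.232 m. The small red-lidded cup, the blue cup and the other bench items look unmoved, and the arm was clear of everything.
- **Disagreement:** the cameras and networks put the stop's face at y = 0.297–0.303 m, while the arm made contact at about 0.304 m. I went by the contact.

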